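Line up capacitors by size on the mounting rail

ROBOT

A 6-joint arm with a two-finger parallel gripper is mounted at the origin on a cart in front of the work surface, level with it; the furniture and walls round the work are solid. World frame = base frame: x ahead of the robot, y to its left, z up, the work surface at z = 0. Lengths are in m, angles in rad, forces in N, time in s.
With the tool pointing down it reaches from about 0.25 to 0.775 m from the base axis. Payload 4 kg.
Tool frame: the origin (TCP) lies on the centre line of the jaws, within the pads' length; the fingertips stand 17 mm ahead of it and the grasp point (between the pads) lies 2 mm behind it; z points along the fingers, y is the direction in which the jaws open and shut (so a half turn about z gives the same grasp; the last joint's range is limited). The gripper opens to 94 mm and grips with 3 to 60 N. Pads are 16 mm wide; open, the fingers measure 119 mm over their backs; the gripper's body (75 mm by 177 mm) begins 78 mm behind the grasp point.
Start: joints at [1.011, 0.087, 1.371, -0, 1.684, -0.103], TCP at [0.243, 0.494, 0.223] pointing down, gripper open.
Joint ranges: [-3.1, 3.1], [-0.76, 2.03], [0.27, 2.55], [-1.08, 4.22], [0.17, 2.65], [-2.57, 2.57]. Speed limits (rad/s): [2.79, 2.79, 3.14, 3.14, 3.14, 3.14].

INTERFACE

Orientations are given as a rotation vector (axis times angle).
In Python, from cell import read_state, imaging, manip, spotter gives the robot as it stands.
- The arm moves only by the tool play_rows, never from a script. Its argument "moves" is a list of rows, each a list of 3 entries, a list of its own where there are three numbers: the shift along the tool's x, y, z in mm, then the turn about the tool's z in rad, then the finger opening in mm, from 0 to 94. In form: [[[tx, ty, tz], yaw, grip], ...]. A call has 1 to 12 rows; each row shifts and turns the commanded pose from where the row before left it, along the tool's axes as they then stand; what a row does not reach is not made up. A row lasts 1/10 s, in which the tool goes at most 50 mm and 8.59 degrees, less where a joint would pass 70% of its speed; a pose out of reach is approached as far as the arm can. A call is refused whole if a number of a shift passes 50 or a number of a turn 0.15, either way. A call with a gripper value outside its range is refused whole. The fingers move at their own pace and stop on an object; the grip force is fixed at half the most. Time passes only in rows, so rows that do not move let the fingers close. It gives the time, the measured TCP pose, the force and the opening at its end, in the units of the state.
- read_state(): the state, without advancing time (a new reading comes with each control period).
- imaging.capture(name): name is "scene" or "side" or "wrist"; returns a dict with "color" (384x512x3 uint8, red, green, blue), "vfov" (degrees; the focal length in pixels is half the picture's height over the tangent of half this angle, whatever the lens; pixels are square), "cx", "cy" (the principal point, pixels), "eye" and "rotation" of the camera in the world. Camera axes: x right, y up, looking along -z (the intrinsics and any distortion apply to the point x, -y, -z); pixel columns grow to the right and rows downward; lengths in m; the calibration is good to about 2 mm. A picture is of the moment at which its call begins. There is no depth.
- manip.finish_job(): hands the job in, once; it reports no verdict.
Trained networks look in a picture, given as the dict that the camera call returned (one of the last four; its "shot" number tells which), for a name from the list of things; names that differ only in an ending like _2 or _b are one class to them, and where a whole thing is asked for, a point or a joint stands for the part that bears it (a point fixed in the world has none). Each returns a list of dicts, best first, with "conf" (0 to 1); they miss things now and then, are a little off and sometimes report something else, mostly with a low value. They report only what shows in the picture. A call takes as long as a camera call.
- spotter.trace(query, picture): "mask" (384x512 bool, what is visible of it) and "bbox" ([left, top, width, height] in pixels, round what is visible of it).
The state is a dict: "time_s": time; "qpos": joint angles; "dq": joint speeds; "joint_torque": joint torques, N m; "tcp_pos": TCP position; "tcp_rot": TCP orientation; "contact_force": force on the tool from outside, world axes, zero at the start; "wrist_torque": the same for the moment, N m; "grip_width": finger opening in m.
Only numpy, scipy, OpenCV 4.12 (cv2) and the standard library are available. Lean on these libraries where they do the work, as an engineer would, in place of code of your own. Each camera call takes 0.05 s, during which the arm holds its last target.

TASK

Line up the four black can capacitors on the cork discs of the aluminium rail in order of size: the largest on the disc next to the brass post, then each next smaller one, with the smallest on the disc farthest from the post. Each stands upright in the middle of its own disc; do not let any of them topple.

Things in the scene. Friction and masses are not known exactly. Their poses are not given: they have to be found in the camera images.
- cap_48_center (a point): The largest of four can capacitors: an upright plain cylinder with a black sleeve and a grey lid, 48 mm in diameter and 74 mm high over all, the last 4 mm being two small steel screw terminals on the lid. It stands loose on its flat base. This point is on its axis, half-way up (37 mm above its base); z is its upward axis. Mass about 160 g.
- cap_40_center (a point): The second largest of four can capacitors: an upright plain cylinder with a black sleeve and a grey lid, 40 mm in diameter and 60 mm high over all, the last 4 mm being two small steel screw terminals on the lid. It stands loose on its flat base. This point is on its axis, half-way up (30 mm above its base); z is its upward axis. Mass about 110 g.
- cap_32_center (a point): The second smallest of four can capacitors: an upright plain cylinder with a black sleeve and a grey lid, 32 mm in diameter and 46 mm high over all, the last 4 mm being two small steel screw terminals on the lid. It stands loose on its flat base. This point is on its axis, half-way up (23 mm above its base); z is its upward axis. Mass about 70 g.
- cap_24_center (a point): The smallest of four can capacitors: an upright plain cylinder with a black sleeve and a grey lid, 24 mm in diameter and 34 mm high over all, the last 4 mm being two small steel screw terminals on the lid. It stands loose on its flat base. This point is on its axis, half-way up (17 mm above its base); z is its upward axis. Mass about 40 g.
- seat_a_top (a point): One of four equal, fixed seats in a straight row on the rail (their letters do not tell their order): a flat cork disc, 58 mm in diameter, 70 mm from centre to centre. This point is the centre of its upper face, 10 mm above the bench; the aluminium rail it lies on is a fixed bar 370 x 80 x 8 mm whose length runs along the row. z is up.
- seat_b_top (a point): One of four equal, fixed seats in a straight row on the rail (their letters do not tell their order): a flat cork disc, 58 mm in diameter, 70 mm from centre to centre. This point is the centre of its upper face, 10 mm above the bench; the aluminium rail it lies on is a fixed bar 370 x 80 x 8 mm whose length runs along the row. z is up.
- seat_c_top (a point): One of four equal, fixed seats in a straight row on the rail (their letters do not tell their order): a flat cork disc, 58 mm in diameter, 70 mm from centre to centre. This point is the centre of its upper face, 10 mm above the bench; the aluminium rail it lies on is a fixed bar 370 x 80 x 8 mm whose length runs along the row. z is up.
- seat_d_top (a point): One of four equal, fixed seats in a straight row on the rail (their letters do not tell their order): a flat cork disc, 58 mm in diameter, 70 mm from centre to centre. This point is the centre of its upper face, 10 mm above the bench; the aluminium rail it lies on is a fixed bar 370 x 80 x 8 mm whose length runs along the row. z is up.
- post_foot (a point): The brass post, fixed upright on the rail's centre line at one end of the row, 60 mm from the centre of the nearest seat and 270 mm from that of the farthest; 34 mm high, 18 mm across its head and 22 mm across its foot. This point is the centre of its foot, on the rail's upper face. The rail's other end carries only a low steel block, 8 mm high.

How it is judged:
By the outcome, as a careful person would: the job done as asked, in the order asked, and still so for the second after the job is handed in, with the robot touching nothing.
It also fails if it takes over 104 s, if anything falls off the work surface, if the arm or the gripper's body presses on something with over 40 N, if the wrist force passes 120 N, or if a joint passes its speed limit or range.

## Working session

There is one attempt and no reset: what is moved stays moved. The work goes in short steps, Python scripts to look and compute and a tool call to move; the robot and the scene stay as the last step left them, time stands still between calls to the robot, and variables do not carry over. Pictures are saved under pics/ and viewed, and the job is handed in when it is done.

Besides the shell and the picture viewer there is one more tool, called after "Request:" as name(argument=value, ...) on one line, values as JSON. play_rows: Moves the arm, as the interface text tells. Its arguments: {"type":"object","properties":{"moves":{"type":"array"}},"required":["moves"]}

```bash
ls; mkdir -p pics
python3 - <<'E'
from cell import read_state, imaging, manip, spotter
import cv2,numpy as np,pickle
s=read_state();print(s)
for n in ["scene","side","wrist"]:
    p=imaging.capture(n)
    print(n,{k:v for k,v in p.items() if k!="color"})
    cv2.imwrite(f"pics/{n}0.png",p["color"][:,:,::-1])
    pickle.dump(p,open(f"pics/{n}0.pkl","wb"))
    for q in ["cap_48_center","cap_40_center","cap_32_center","cap_24_center","seat_a_top","post_foot"]:
        try:
            for d in spotter.trace(q,p): print(q,round(d["conf"],2),d["bbox"])
        except Exception as e: print(q,e)
E
```

```text
pics
{'time_s': 0.0, 'qpos': array([ 1.01090116e+00,  8.79641619e-02,  1.37222026e+00,  2.78946802e-05,
        1.68360196e+00, -1.03104960e-01]), 'dq': array([-0.0010773 , -0.00122962, -0.00121627,  0.00023702,  0.0012281 ,
        0.00033728]), 'joint_torque': array([-2.12412924e-03, -3.40189183e+01, -3.02419209e+01,  7.16187176e-02,
        3.31295910e-02, -1.55611942e-04]), 'tcp_pos': array([0.24231871, 0.49318358, 0.22131638]), 'tcp_rot': array([-0.71112971, -3.05928721,  0.00324336]), 'contact_force': array([ 0.56305218,  0.47969856, -0.19121503]), 'wrist_torque': array([ 0.01258021,  0.02428636, -0.03704584]), 'grip_width': 0.09383083788309837}
scene {'vfov': 44.14887260482361, 'cx': 253.69125864225182, 'cy': 187.44444638251704, 'eye': array([-0.02639413,  0.98463002,  0.79197073]), 'rotation': array([ 0.27948986, -1.27531802, -2.38752108]), 'shot': 1}
cap_48_center 0.6 [221.9, 244.7, 17.9, 20.5]
cap_40_center 0.81 [175.5, 217.4, 18.9, 19.2]
cap_24_center 0.48 [171.6, 250.0, 9.5, 15.7]
seat_a_top 0.44 [262.3, 183.4, 9.1, 7.1]
seat_a_top 0.31 [227.2, 242.7, 13.5, 25.5]
side {'vfov': 47.30416487209629, 'cx': 258.0446345303881, 'cy': 187.24893911598147, 'eye': array([1.28785498, 0.14129531, 0.80211871]), 'rotation': array([0.62055893, 0.72178639, 1.63514025]), 'shot': 2}
cap_48_center 0.61 [335.0, 169.7, 29.1, 33.5]
cap_48_center 0.38 [193.6, 190.7, 23.9, 16.4]
cap_40_center 0.61 [329.6, 216.0, 19.8, 31.6]
cap_40_center 0.31 [293.5, 185.7, 14.9, 19.5]
cap_32_center 0.76 [297.0, 186.7, 10.8, 21.0]
seat_a_top 0.76 [221.3, 189.6, 20.0, 21.1]
wrist {'vfov': 65.33652418814415, 'cx': 253.4051107446283, 'cy': 193.36647072457205, 'eye': array([0.17969197, 0.52479048, 0.38500059]), 'rotation': array([-0.21851543, -0.13595725,  1.10804068]), 'shot': 3}
cap_48_center 0.93 [113.5, 323.7, 48.3, 45.4]
```

View pics/scene0.png

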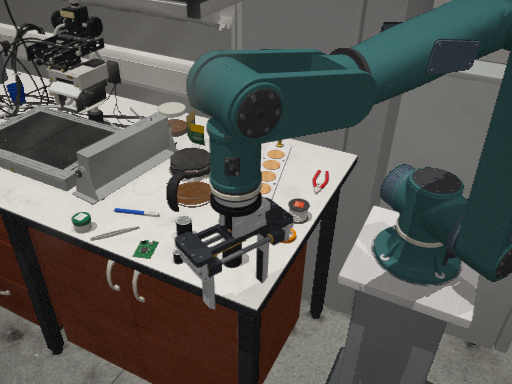

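View pics/side0.png

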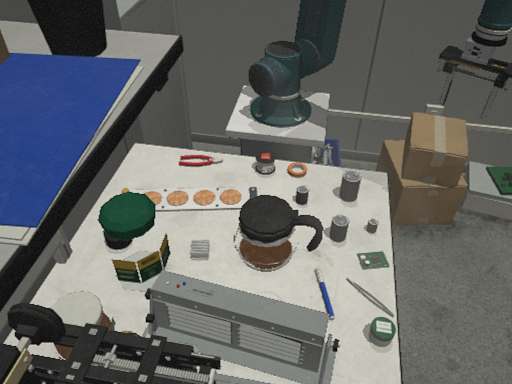

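View pics/wrist0.png

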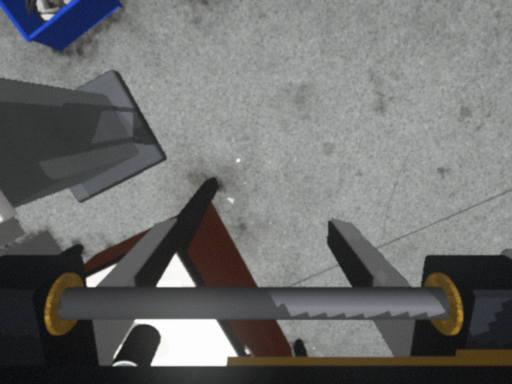

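Run:
```python
import cv2
a=cv2.imread("pics/side0.png")[140:260,100:420]
cv2.imwrite("pics/z1.png",cv2.resize(a,None,fx=2.5,fy=2.5,interpolation=cv2.INTER_CUBIC))
a=cv2.imread("pics/scene0.png")[90:290,140:360]
cv2.imwrite("pics/z2.png",cv2.resize(a,None,fx=3,fy=3,interpolation=cv2.INTER_CUBIC)[:600])
```

```text
(no output)
```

View pics/z1.png

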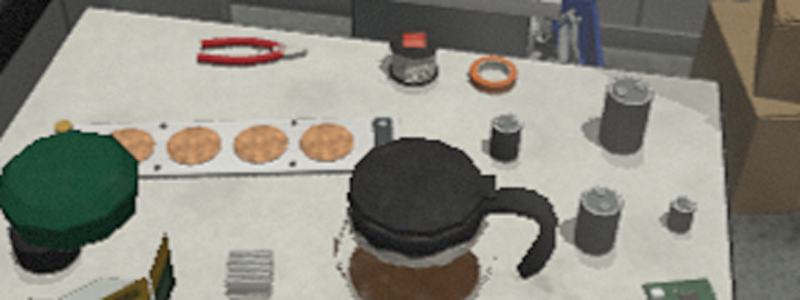

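View pics/z2.png

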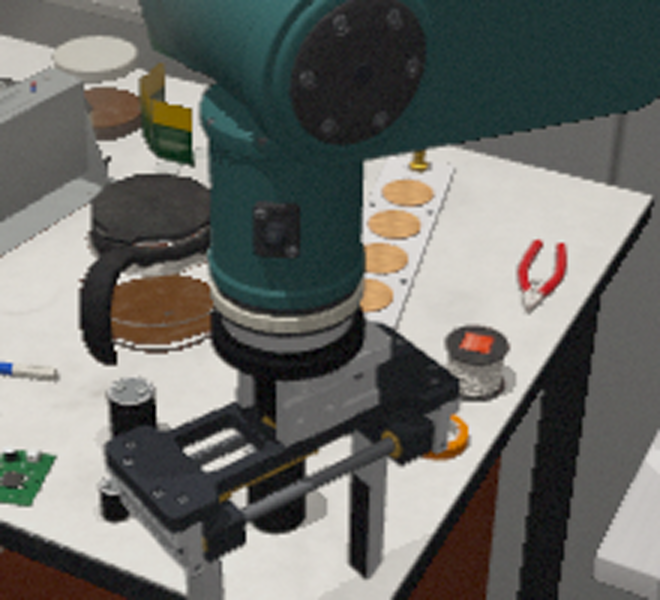

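```bash
cat > h.py <<'E'
import numpy as np,cv2,pickle
from scipy.spatial.transform import Rotation as R
def f(p): return 192/np.tan(np.radians(p["vfov"])/2)
def proj(p,X):
    c=(np.atleast_2d(X)-p["eye"])@R.from_rotvec(p["rotation"]).as_matrix()
    return np.c_[p["cx"]+f(p)*c[:,0]/-c[:,2], p["cy"]-f(p)*c[:,1]/-c[:,2]]
def back(p,uv,z):
    uv=np.atleast_2d(uv).astype(float)
    d=np.c_[(uv[:,0]-p["cx"])/f(p),-(uv[:,1]-p["cy"])/f(p),-np.ones(len(uv))]@R.from_rotvec(p["rotation"]).as_matrix().T
    return p["eye"]+d*((z-p["eye"][2])/d[:,2])[:,None]
t=np.linspace(0,2*np.pi,40)
def circ(x,y,z,r): return np.c_[x+r*np.cos(t),y+r*np.sin(t),z+0*t]
def cyl(p,x,y,z0,r,h):
    return cv2.convexHull(proj(p,np.r_[circ(x,y,z0,r),circ(x,y,z0+h,r)]).astype(np.float32))[:,0]
DIM={48:(.024,.070),40:(.020,.056),32:(.016,.042),24:(.012,.030)}
E
python3 - <<'E'
from h import *
p=pickle.load(open("pics/side0.pkl","rb"))
hsv=cv2.cvtColor(p["color"],cv2.COLOR_RGB2HSV)
m=((hsv[...,1]>70)&(hsv[...,0]<25)&(hsv[...,2]>120)).astype(np.uint8)
m[:180]=0;m[215:]=0;m[:,:110]=0;m[:,250:]=0
n,l,st,ce=cv2.connectedComponentsWithStats(m)
for i in range(1,n):
    if st[i,4]>15: print(st[i],ce[i],back(p,ce[i],.010)[0])
for c,uv in {48:(350,195),40:(340,238),32:(302,201),24:(373,230)}.items():
    print(c,back(p,uv,0)[0])
g=p["color"].max(2)
print(g[165:250,285:385:3][::3].tolist() if 0 else '')
p0=pickle.load(open("pics/scene0.pkl","rb"))
print(proj(p0,[[0.3,0.3,0]]))
E
```

```text
[122 188   7   5  26] [124.73076923 189.92307692] [ 0.49209925 -0.35315579  0.01      ]
[220 189  21  15 248] [230.12903226 196.38306452] [ 0.46445353 -0.07052125  0.01      ]
[145 191  17  14 136] [153.79411765 196.52205882] [ 0.50233068 -0.26797918  0.01      ]
[167 191  21  15 249] [177.09638554 197.67068273] [ 0.49519668 -0.20641536  0.01      ]
[194 190  21  15 249] [203.87550201 197.0562249 ] [ 0.47984562 -0.13793282  0.01      ]
48 [ 3.88666208e-01  2.43249864e-01 -1.11022302e-16]
40 [ 5.49329242e-01  2.22327008e-01 -1.11022302e-16]
32 [0.43617168 0.11807448 0.        ]
24 [ 5.07575677e-01  3.02142109e-01 -1.11022302e-16]

[[254.50999252 289.91922341]]
```

```bash
cat >> h.py <<'E'
from scipy.optimize import minimize
def poly(hull,S=4,box=None):
    x0,y0,x1,y1=box
    im=np.zeros(((y1-y0)*S,(x1-x0)*S),np.uint8)
    cv2.fillPoly(im,[np.round(((hull-[x0,y0]+.5)*S-.5)*16).astype(np.int32)],255,shift=4)
    return cv2.resize(im,(x1-x0,y1-y0),interpolation=cv2.INTER_AREA)/255.
def fitcap(p,c,x,y,z0=0.0,soft=None):
    r,h=DIM[c]; 
    hl=cyl(p,x,y,z0,r,h); a=hl.min(0)-12; b=hl.max(0)+12
    box=[int(max(a[0],0)),int(max(a[1],0)),int(min(b[0],512)),int(min(b[1],384))]
    g=p["color"].astype(float).mean(2)[box[1]:box[3],box[0]:box[2]] if soft is None else soft[box[1]:box[3],box[0]:box[2]]
    # maximise mean contrast inside vs outside (least squares 2-level)
    def cost(v):
        w=poly(cyl(p,v[0]/1000,v[1]/1000,z0,r,h),4,box)
        A=np.c_[w.ravel(),1-w.ravel()]
        s,res,_,_=np.linalg.lstsq(A,g.ravel(),rcond=None)
        return res[0] if len(res) else 1e9
    best=min((cost((x*1000+i,y*1000+j)),x*1000+i,y*1000+j) for i in range(-15,16,3) for j in range(-15,16,3))
    o=minimize(cost,best[1:],method="Nelder-Mead",options=dict(initial_simplex=[best[1:],(best[1]+2,best[2]),(best[1],best[2]+2)]))
    return o.x/1000,o.fun
def draw(p,caps,fn,crop,S=3,z0=0.0):
    a=cv2.resize(p["color"][crop[1]:crop[3],crop[0]:crop[2],::-1],None,fx=S,fy=S,interpolation=cv2.INTER_CUBIC)
    q=lambda X:np.round((proj(p,X)-[crop[0]-.5,crop[1]-.5])*S).astype(np.int32)
    for c,(x,y) in caps.items():
        r,h=DIM[c]
        for z in (z0,z0+h): cv2.polylines(a,[q(circ(x,y,z,r))],True,(0,0,255) if z>z0 else (0,255,0),1)
    cv2.imwrite(fn,a)
    return a
E
python3 - <<'E'
from h import *
p=pickle.load(open("pics/side0.pkl","rb"))
caps={}
for c,xy in {48:(.389,.243),40:(.549,.222),32:(.436,.118),24:(.5076,.302)}.items():
    x,fn=fitcap(p,c,*xy); caps[c]=x; print(c,x.round(4),fn)
draw(p,caps,"pics/f1.png",(280,155,400,250),5)
E
```

```text
48 [0.3933 0.2364] 4512950.629029911
40 [0.5459 0.2141] 1961542.490819487
32 [0.4376 0.1151] 4311655.329607976
24 [0.5094 0.2961] 897288.0207080274
```

View pics/f1.png

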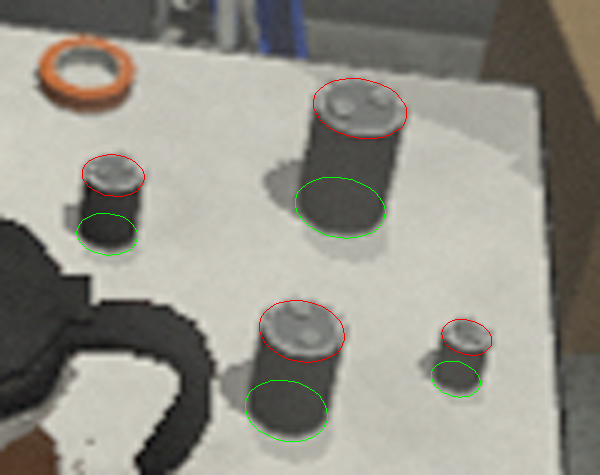

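Request:
play_rows(moves=[[[0, 0, -40], 0, 94], [[0, 0, -45], 0, 94], [[0, 0, -45], 0, 94], [[0, 0, -45], 0, 94], [[-27, -34, 0], 0, 94], [[-27, -34, 0], 0, 94], [[-27, -34, 0], 0, 94], [[-27, -34, 0], 0, 94], [[-27, -34, 0], 0, 94], [[-27, -34, 0], 0, 94], [[-27, -34, 0], 0, 94], [[-27, -34, 0], 0, 94]])

```text
time_s: 2.25
tcp_pos: [0.3163, 0.1526, 0.3977]
tcp_rot: [0.71, 3.059, 0.001]
contact_force: [1.3, 0.2, -0.2]
grip_width: 0.0943
```

Request:
play_rows(moves=[[[-27, -34, 0], 0.15, 94], [[-22, -38, 0], 0.15, 94], [[-17, -40, 0], 0.15, 94], [[-11, -42, 0], 0.15, 94], [[-5, -43, 0], 0.15, 94], [[0, -43, 0], 0.15, 94], [[0, 0, 0], 0, 94], [[0, 0, 0], 0, 94]])

```text
time_s: 3.05
tcp_pos: [0.2054, -0.0484, 0.3979]
tcp_rot: [1.972, 2.442, 0.002]
contact_force: [0.2, -0.9, 0.1]
grip_width: 0.094
```

```bash
cat >> h.py <<'E'
def snap(tag,names=("scene","side","wrist")):
    from cell import imaging
    o={}
    for n in names:
        p=imaging.capture(n); o[n]=p
        cv2.imwrite(f"pics/{n}{tag}.png",p["color"][:,:,::-1]); pickle.dump(p,open(f"pics/{n}{tag}.pkl","wb"))
    return o
def delta(x,y,z=None,ydir=None):
    """tool-frame delta in mm from measured pose to target, yaw to make tool y along ydir (deg world, mod 180)"""
    from cell import read_state
    s=read_state();M=R.from_rotvec(s["tcp_rot"]).as_matrix()
    P=s["tcp_pos"]; d=np.array([x,y,P[2] if z is None else z])-P
    a=np.degrees(np.arctan2(M[1,1],M[0,1]))
    print("t",s["time_s"],"pos",P.round(4),"ydir",a.round(2),"z-tilt",M[:2,2].round(4),"F",s["contact_force"].round(2),"w",round(s["grip_width"]*1000,2),"q1,q6",s["qpos"][[0,5]].round(2))
    print("tool delta mm",(M.T@d*1000).round(1))
    if ydir is not None:
        e=(ydir-a+90)%180-90
        M2=R.from_euler('z',e,degrees=True).as_matrix()@M
        print("yaw tool rad",-np.radians(e).round(4),"delta after yaw",(M2.T@d*1000).round(1))
E
python3 - <<'E'
from h import *
delta(.38,-.15,.4,12.7)
o=snap(1)
E
```

```text
t 3.05 pos [ 0.2054 -0.0484  0.3979] ydir 12.15 z-tilt [ 0.0029 -0.001 ] F [ 0.22 -0.89  0.06] w 94.0 q1,q6 [-0.5  -0.72]
tool delta mm [-136.1  149.3   -1.5]
yaw tool rad -0.0097 delta after yaw [-137.5  148.    -1.5]
```

View pics/wrist1.png

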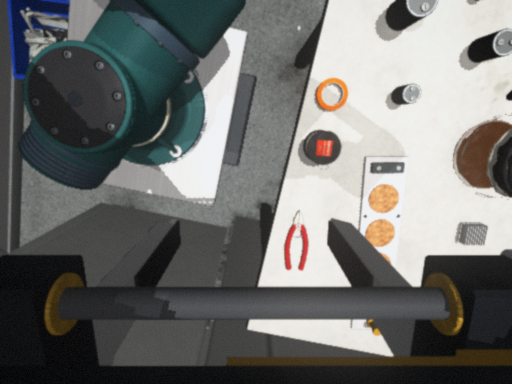

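View pics/scene1.png

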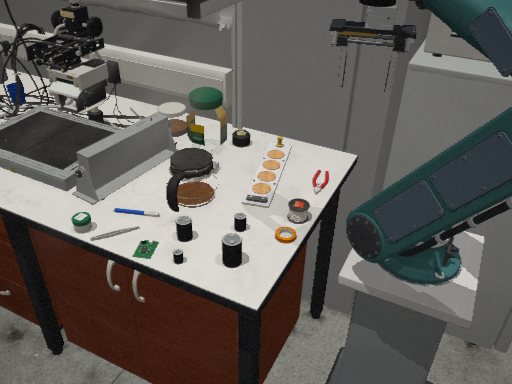

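View pics/side1.png

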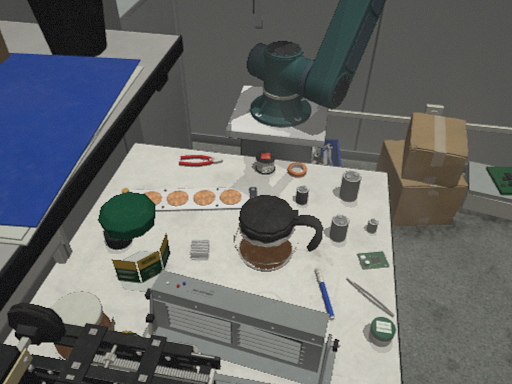

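Run:
```python
from h import *
P={n:pickle.load(open(f"pics/{n}1.pkl","rb")) for n in("scene","side","wrist")}
g={48:(.393,.236),40:(.546,.214),32:(.4376,.115),24:(.5094,.296)}
res={}
for n in("scene","side"):
    res[n]={c:fitcap(P[n],c,*xy)[0] for c,xy in g.items()}
    print(n,{c:v.round(4) for c,v in res[n].items()})
a=draw(P["scene"],res["scene"],"pics/f2.png",(160,200,270,275),6)
for n,(y0,y1,x0,x1) in {"scene":(135,210,240,300),"side":(180,215,110,250)}.items():
    hsv=cv2.cvtColor(P[n]["color"],cv2.COLOR_RGB2HSV)
    m=((hsv[...,1]>70)&(hsv[...,0]<25)&(hsv[...,2]>120)).astype(np.uint8)
    mm=np.zeros_like(m);mm[y0:y1,x0:x1]=m[y0:y1,x0:x1]
    k,l,st,ce=cv2.connectedComponentsWithStats(mm)
    for i in range(1,k):
        if st[i,4]>15: print(n,st[i],ce[i],back(P[n],ce[i],.010)[0])
# tall objs triangulate
def tri(u1,u2):
    A=[];b=[]
    for n,u in(("scene",u1),("side",u2)):
        e=P[n]["eye"];d=back(P[n],u,0)[0]-e;d/=np.linalg.norm(d);Q=np.eye(3)-np.outer(d,d);A.append(Q);b.append(Q@e)
    return np.linalg.lstsq(np.vstack(A),np.hstack(b),rcond=None)[0]
print("jar lid",tri((206,95),(128,212)),"pot lid",tri((190,160),(267,214)))
print("pot base",back(P["side"],(266,252),0),back(P["scene"],(195,195),0))
```

```text
scene {48: array([0.3908, 0.2424]), 40: array([0.5422, 0.2192]), 32: array([0.4336, 0.121 ]), 24: array([0.5065, 0.3006])}
side {48: array([0.3941, 0.2364]), 40: array([0.5459, 0.2141]), 32: array([0.4388, 0.1151]), 24: array([0.509 , 0.2961])}
scene [277 136   6   6  16] [279.3125 137.625 ] [ 0.5430929  -0.37692833  0.01      ]
scene [268 150  16   9 116] [275.47413793 153.81034483] [ 0.50775005 -0.26731316  0.01      ]
scene [263 160  17  10 130] [271.16923077 164.33846154] [ 0.491915   -0.19971738  0.01      ]
scene [258 171  18  10 146] [266.32191781 175.64383562] [ 0.47673523 -0.13200078  0.01      ]
scene [252 183  19  11 167] [261.07784431 187.98203593] [ 0.46128435 -0.06367307  0.01      ]
scene [293 201   7   6  33] [296.54545455 203.66666667] [ 0.3386857  -0.04033664  0.01      ]
side [122 188   7   5  26] [124.73076923 189.92307692] [ 0.49209925 -0.35315579  0.01      ]
side [220 189  21  15 246] [230.17073171 196.41869919] [ 0.4645678 -0.0703825  0.01     ]
side [145 191  17  14 136] [153.72058824 196.47794118] [ 0.50220438 -0.26822822  0.01      ]
side [167 191  21  15 249] [177.09638554 197.67068273] [ 0.49519668 -0.20641536  0.01      ]
side [194 190  21  15 249] [203.87550201 197.0562249 ] [ 0.47984562 -0.13793282  0.01      ]
jar lid [ 0.73280938 -0.20911377  0.19126497] pot lid [0.62382183 0.05278272 0.12241919]
pot base [[6.25683292e-01 5.21244488e-02 1.11022302e-16]] [[0.62083044 0.04701891 0.        ]]
```

View pics/f2.png

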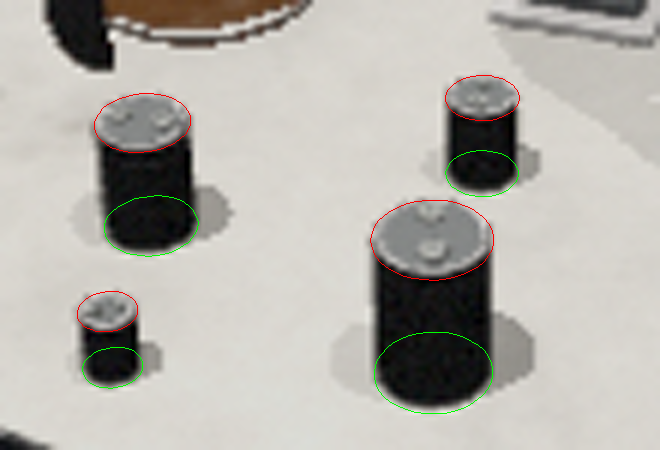

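Run:
```python
from h import *
P={n:pickle.load(open(f"pics/{n}1.pkl","rb")) for n in("scene","side","wrist")}
p=P["wrist"]
print(p["eye"],proj(p,[[.436,.118,0],[.436,.118,.042]]))
w={32:fitcap(p,32,.436,.118)[0],40:fitcap(p,40,.544,.217)[0]};print(w)
draw(p,w,"pics/f3.png",(360,0,512,120),5)
hsv=cv2.cvtColor(p["color"],cv2.COLOR_RGB2HSV)
m=((hsv[...,1]>70)&(hsv[...,0]<25)&(hsv[...,2]>120)).astype(np.uint8)
mm=np.zeros_like(m);mm[175:250,350:410]=m[175:250,350:410]
k,l,st,ce=cv2.connectedComponentsWithStats(mm)
for i in range(1,k):
        if st[i,4]>15: print(st[i],ce[i],back(p,ce[i],.010)[0])
def tri(u1,u2):
    A=[];b=[]
    for n,u in(("scene",u1),("side",u2)):
        e=P[n]["eye"];d=back(P[n],u,0)[0]-e;d/=np.linalg.norm(d);Q=np.eye(3)-np.outer(d,d);A.append(Q);b.append(Q@e)
    return np.linalg.lstsq(np.vstack(A),np.hstack(b),rcond=None)[0]
print(tri((172,207),(317,248)),tri((170,185),(321,230)))
```

```text
[0.19118724 0.02097702 0.55979427] [[399.74735643  94.21014485]
 [411.84926997  92.18569224]]
{32: array([0.43090207, 0.11379126]), 40: array([0.54202407, 0.21418312])}
[369 184  30  29 662] [383.21601208 198.06193353] [ 0.46298348 -0.06908934  0.01      ]
[366 220  29  27 613] [379.6721044  232.66068515] [ 0.47842567 -0.13738299  0.01      ]
[0.6178708  0.16629936 0.03323651] [0.62097985 0.16629362 0.10074602]
```

View pics/f3.png

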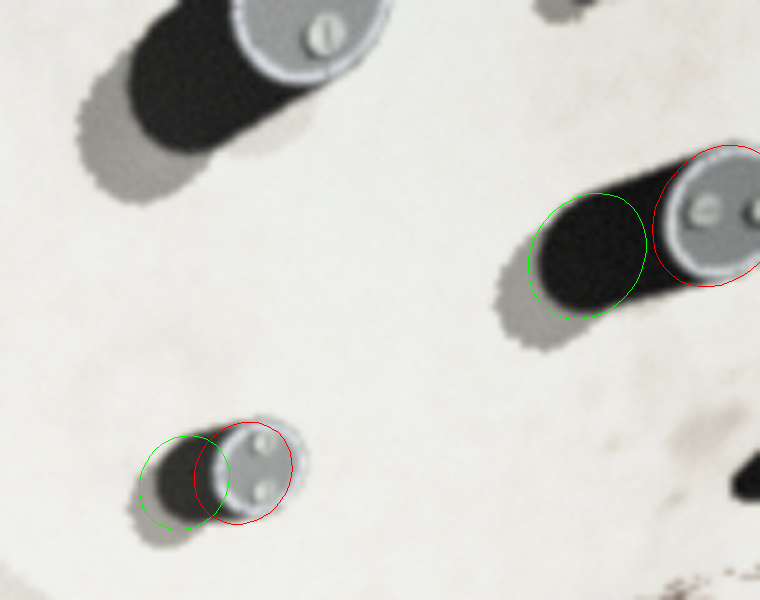

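Request:
play_rows(moves=[[[6, 37, 21], -0.01, 94], [[6, 37, 21], 0, 94], [[6, 37, 21], 0, 94], [[6, 37, 21], 0, 94], [[6, 37, 21], 0, 94], [[5, 37, 21], 0, 94], [[5, 37, 22], 0, 94], [[0, 0, 0], 0, 94], [[0, 0, 0], 0, 94]])

```text
time_s: 4.1
tcp_pos: [0.4491, 0.0501, 0.2474]
tcp_rot: [-1.951, -2.457, 0.005]
contact_force: [0.2, -0.2, 0.8]
grip_width: 0.0945
```

Run:
```python
from h import *
delta(.436,.117,.1,12.7)
o=snap(2,("wrist",))
p=o["wrist"]; print(p["eye"])
draw(p,{32:(.436,.117),48:(.392,.239),40:(.544,.217)},"pics/f4.png",(0,0,512,384),1.5)
```

```text
t 4.1 pos [0.4491 0.0501 0.2474] ydir 13.11 z-tilt [-0.0055  0.0001] F [ 0.17 -0.17  0.82] w 94.46 q1,q6 [-0.01 -0.24]
tool delta mm [ 68.    3.2 147.5]
yaw tool rad 0.0072 delta after yaw [ 68.    2.7 147.5]
[0.43424311 0.11869191 0.40993535]
```

View pics/f4.png

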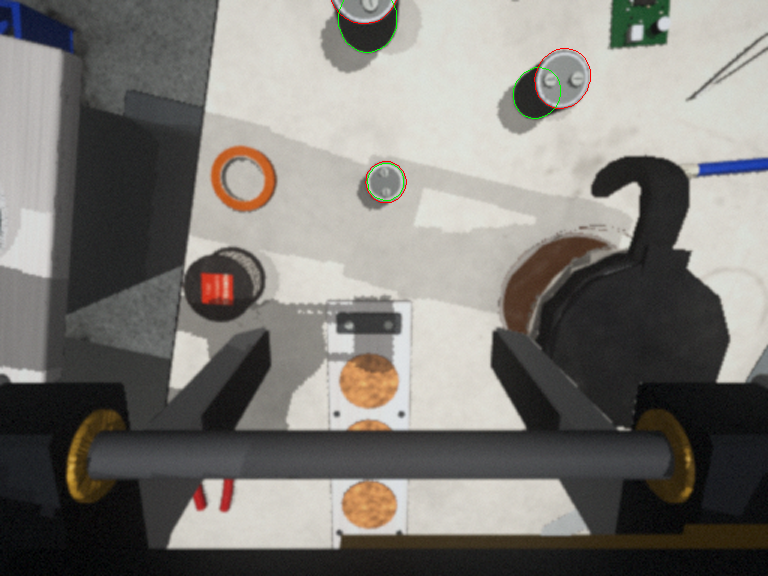

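Request:
play_rows(moves=[[[34, 1.5, 0], 0, 94], [[34, 1.5, 0], 0, 94], [[0, 0, 49], 0, 94], [[0, 0, 49], 0, 94], [[0, 0, 49], 0, 94], [[0, 0, 0], 0, 94], [[0, 0, 0], 0, 94]])

```text
time_s: 4.85
tcp_pos: [0.4372, 0.1152, 0.1042]
tcp_rot: [1.958, 2.455, 0.002]
contact_force: [0.2, 0.7, -0.5]
grip_width: 0.094
```

Run:
```python
from h import *
delta(.436,.117,.027,12.7)
o=snap(3)
draw(o["wrist"],{32:(.436,.117),48:(.392,.239),40:(.544,.217)},"pics/f5.png",(0,0,512,384),1.5)
a=draw(o["side"],{32:(.436,.117)},"pics/f6.png",(260,130,360,230),5)
```

```text
t 4.85 pos [0.4372 0.1152 0.1042] ydir 12.85 z-tilt [0.0014 0.0003] F [ 0.24  0.72 -0.51] w 93.98 q1,q6 [ 0.13 -0.09]
tool delta mm [ 2.1 -0.9 77.2]
yaw tool rad 0.0026 delta after yaw [ 2.1 -0.9 77.2]
```

View pics/f5.png

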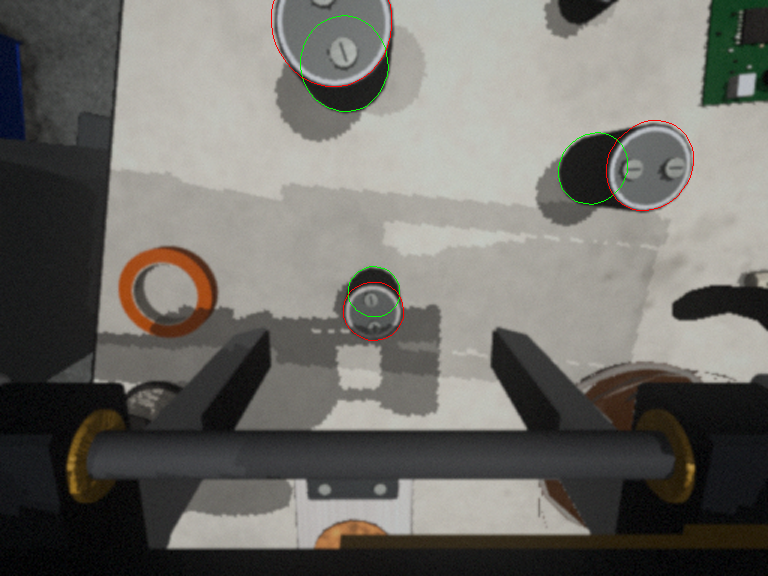

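View pics/f6.png

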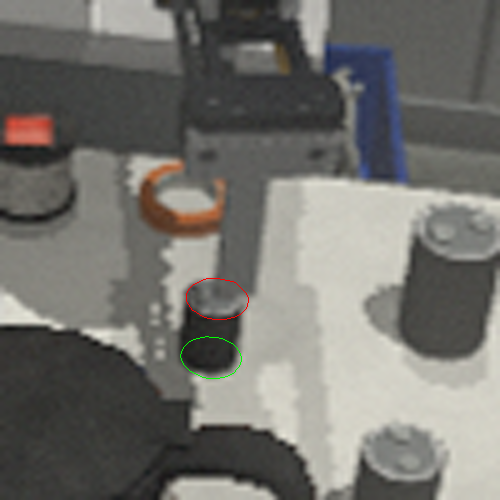

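Run:
```python
from h import *
from cell import read_state
s=read_state();p=pickle.load(open("pics/wrist3.pkl","rb"))
M=R.from_rotvec(s["tcp_rot"]).as_matrix()
for l in [(8,47,17),(-8,47,17),(8,-47,17),(-8,-47,17)]:
    print(l,proj(p,s["tcp_pos"]+M@np.array(l)/1000)*1.5)
```

```text
(8, 47, 17) [[492.35540532 330.70574575]]
(-8, 47, 17) [[490.10291552 366.02126249]]
(8, -47, 17) [[269.14026386 330.6196085 ]]
(-8, -47, 17) [[271.37313785 365.91198051]]
```

Request:
play_rows(moves=[[[2, -1, 37], 0, 94], [[0, 0, 40], 0, 94], [[0, 0, 0], 0, 60], [[0, 0, 0], 0, 60], [[0, 0, 0], 0, 40], [[0, 0, 0], 0, 36], [[0, 0, 0], 0, 28], [[0, 0, 0], 0, 28], [[0, 0, 0], 0, 28], [[0, 0, 0], 0, 28]])

```text
time_s: 6.0
tcp_pos: [0.4357, 0.1169, 0.0256]
tcp_rot: [1.959, 2.456, 0.0]
contact_force: [-0.5, -0.1, 0.2]
grip_width: 0.0332
```

Run:
```python
from h import *
delta(.436,.117,.027,12.7)
o=snap(4,("wrist",))
draw(o["wrist"],{32:(.436,.117)},"pics/f7.png",(150,130,350,330),3)
```

```text
t 6.0 pos [0.4357 0.1169 0.0256] ydir 12.84 z-tilt [0.0001 0.0001] F [-0.55 -0.14  0.22] w 33.16 q1,q6 [ 0.14 -0.09]
tool delta mm [ 0.1  0.3 -1.4]
yaw tool rad 0.0024 delta after yaw [ 0.1  0.3 -1.4]
```

View pics/f7.png

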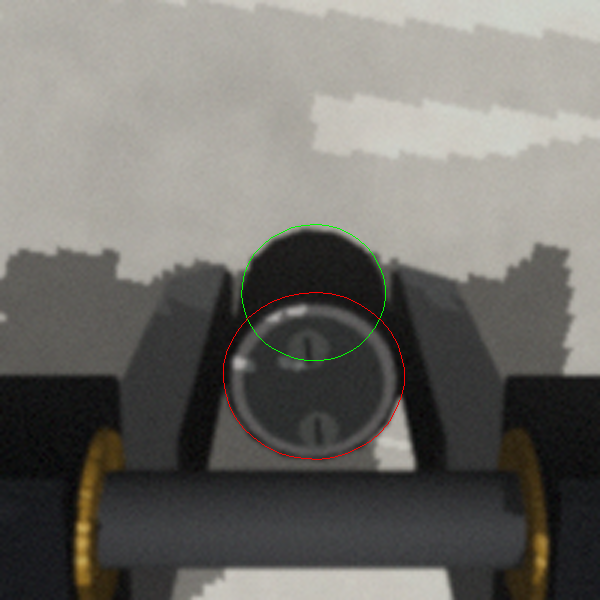

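Request:
play_rows(moves=[[[0, 0, 0], 0, 28], [[0, 0, 0], 0, 28], [[0, 0, 0], 0, 28], [[0, 0, -10], 0, 28], [[0, 0, -20], 0, 28], [[0, 0, -40], 0, 28], [[0, 0, -45], 0, 28], [[0, 0, -45], 0, 28], [[0, 0, 0], 0, 28], [[0, 0, 0], 0, 28]])

```text
time_s: 7.05
tcp_pos: [0.4363, 0.1169, 0.1871]
tcp_rot: [1.958, 2.454, 0.004]
contact_force: [-0.8, -0.4, -1.6]
grip_width: 0.0316
```

Run:
```python
from h import *
delta(.478,-.136,.19,12.7)
o=snap(5)
p=o["wrist"]
draw(p,{48:(.392,.239),40:(.544,.217)},"pics/f8.png",(0,0,512,384),1.5)
p=pickle.load(open("pics/wrist2.pkl","rb"))
hsv=cv2.cvtColor(p["color"],cv2.COLOR_RGB2HSV)
m=((hsv[...,1]>70)&(hsv[...,0]<25)&(hsv[...,2]>120)).astype(np.uint8)
mm=np.zeros_like(m);mm[230:370,220:270]=m[230:370,220:270]
k,l,st,ce=cv2.connectedComponentsWithStats(mm)
for i in range(1,k):
        if st[i,4]>15: print(st[i],ce[i],back(p,ce[i],.010)[0])
```

```text
t 7.05 pos [0.4363 0.1169 0.1871] ydir 12.83 z-tilt [0.0033 0.0005] F [-0.81 -0.42 -1.61] w 31.58 q1,q6 [ 0.14 -0.09]
tool delta mm [-255.8  -15.6   -2.9]
yaw tool rad 0.0023 delta after yaw [-255.9  -15.    -2.9]
[ 227  236   39   36 1070] [245.6        254.13457944] [ 0.46384521 -0.06967907  0.01      ]
[232 280  29   7 150] [245.76666667 283.60666667] [ 0.47457967 -0.11604013  0.01      ]
[228 321  36  32 904] [245.67035398 336.08628319] [ 0.49457157 -0.20510478  0.01      ]
```

View pics/f8.png

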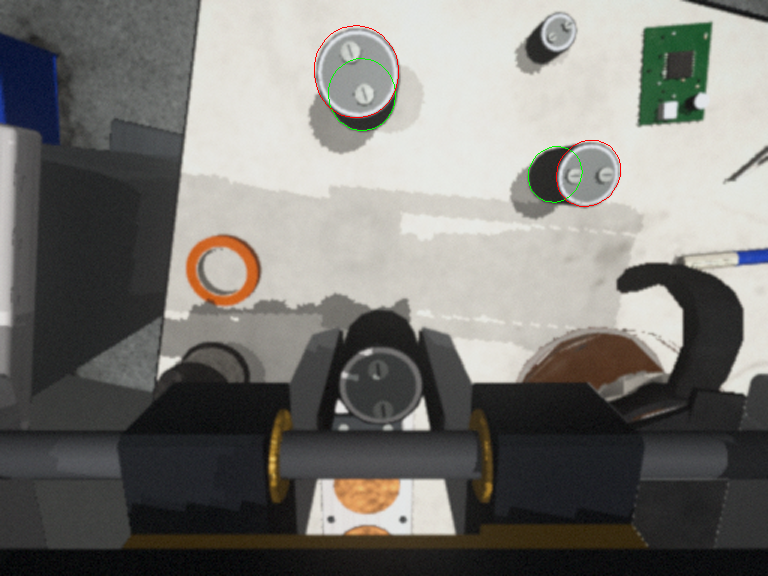

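Request:
play_rows(moves=[[[-25, -2, 0], 0, 28], [[-40, -2, 0], 0, 28], [[-45, -2, 0], 0, 28], [[-45, -2, 0], 0, 28], [[-45, -2, 0], 0, 28], [[-45, -2, 0], 0, 28], [[-45, -2, 0], 0, 28], [[-30, -1, 0], 0, 28], [[-10, 0, 0], 0, 28], [[0, 0, 0], 0, 28], [[0, 0, 0], 0, 28]])

```text
time_s: 8.3
tcp_pos: [0.4939, -0.2069, 0.1844]
tcp_rot: [-1.957, -2.454, -0.001]
contact_force: [-0.1, 0.5, 0.6]
grip_width: 0.0315
```

Run:
```python
from h import *
o=snap(6)
delta(.4792,-.1374,.037,12.77)
p=o["wrist"]
hsv=cv2.cvtColor(p["color"],cv2.COLOR_RGB2HSV)
m=((hsv[...,1]>70)&(hsv[...,0]<25)&(hsv[...,2]>100)).astype(np.uint8)
mm=m.copy()
k,l,st,ce=cv2.connectedComponentsWithStats(mm)
for i in range(1,k):
        if st[i,4]>100: print(st[i],ce[i],back(p,ce[i],.010)[0])
a=cv2.resize(p["color"][:,:,::-1],None,fx=1.5,fy=1.5,interpolation=cv2.INTER_CUBIC)
for i in range(4):
    x,y=np.array([.4637,-.0692])+.07*i*np.array([.2211,-.9753])
    cv2.polylines(a,[np.round(proj(p,circ(x,y,.010,.029))*1.5+.25).astype(np.int32)],True,(0,0,255),1)
cv2.imwrite("pics/f9.png",a)
```

```text
t 8.45 pos [ 0.4943 -0.2067  0.1855] ydir 12.95 z-tilt [-0.0001  0.0005] F [0.15 0.07 0.35] w 31.33 q1,q6 [-0.5  -0.73]
tool delta mm [ 70.9   0.8 148.5]
yaw tool rad 0.0031 delta after yaw [ 70.9   0.5 148.5]
[ 228   19   55   60 2577] [254.66317423  48.69421808] [ 0.46374118 -0.0690734   0.01      ]
[ 229   92   52   53 2192] [254.55793796 118.19297445] [ 0.47934718 -0.1372451   0.01      ]
[ 89 100  16  88 583] [ 95.42538593 139.20068611] [ 0.3118293 -0.198971   0.01     ]
[110 100  22  90 722] [122.91135734 141.7132964 ] [ 0.34199497 -0.19487725  0.01      ]
[ 230  157   50   49 1890] [254.31481481 180.94656085] [ 0.49480499 -0.20553299  0.01      ]
[485 248  18  37 227] [492.81057269 266.48017621] [ 0.80627983 -0.24456804  0.01      ]
[179 285   7  42 168] [181.79166667 306.82738095] [ 0.44107479 -0.3869918   0.01      ]
```

View pics/f9.png

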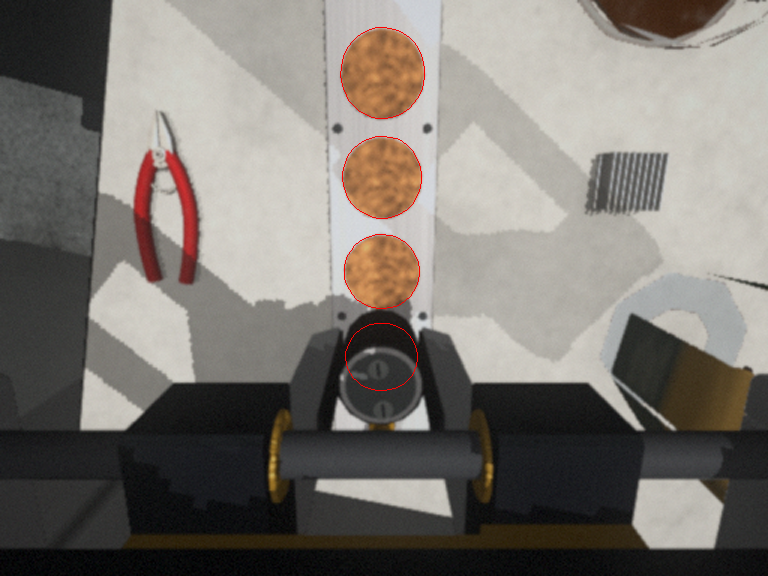

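Request:
play_rows(moves=[[[25, 0.5, 0], 0, 28], [[30, 0, 0], 0, 28], [[16, 0, 0], 0, 28], [[0, 0, 40], 0, 28], [[0, 0, 40], 0, 28], [[0, 0, 30], 0, 28], [[0, 0, 20], 0, 28], [[0, 0, 10], 0, 28], [[0, 0, 4], 0, 28], [[0, 0, 0], 0, 28], [[0, 0, 0], 0, 28]])

```text
time_s: 9.55
tcp_pos: [0.4802, -0.1393, 0.043]
tcp_rot: [1.957, 2.454, 0.001]
contact_force: [-0.3, -0.1, -0.6]
grip_width: 0.0316
```

Run:
```python
from h import *
o=snap(7,("wrist",))
delta(.4793,-.1373,.037,12.77)
draw(o["wrist"],{32:(.4793,-.1373)},"pics/f10.png",(150,130,350,330),3,z0=.010)
```

```text
t 9.6 pos [ 0.4803 -0.1393  0.043 ] ydir 12.84 z-tilt [ 0.0028 -0.0011] F [ 0.69 -1.08  0.22] w 31.55 q1,q6 [-0.4  -0.62]
tool delta mm [ 2.2 -0.5  6. ]
yaw tool rad 0.0013 delta after yaw [ 2.2 -0.5  6. ]
```

View pics/f10.png

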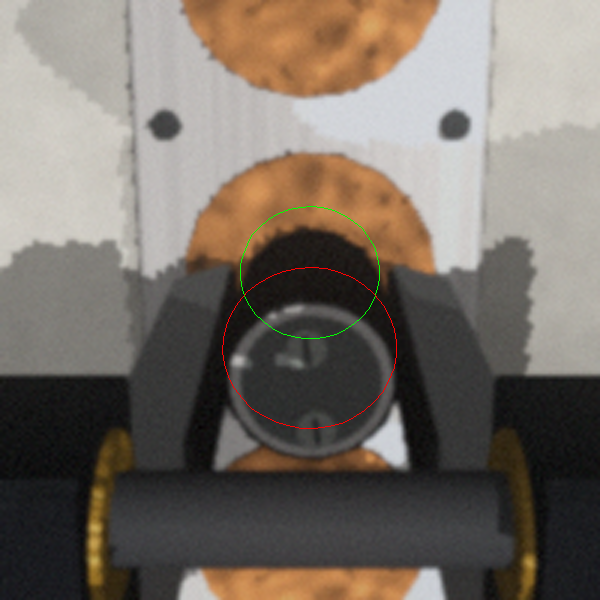

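Request:
play_rows(moves=[[[2.5, -0.5, 2], 0, 28], [[0, 0, 2], 0, 28], [[0, 0, 2], 0, 28], [[0, 0, 0], 0, 28], [[0, 0, 0], 0, 28]])

```text
time_s: 10.1
tcp_pos: [0.4783, -0.1366, 0.0355]
tcp_rot: [1.959, 2.456, 0.0]
contact_force: [0.2, -0.4, -0.5]
grip_width: 0.0311
```

Run:
```python
from h import *
o=snap(8,("wrist",))
delta(.4793,-.1373,.0365,12.77)
draw(o["wrist"],{32:(.4793,-.1373)},"pics/f11.png",(150,130,350,330),3,z0=.010)
```

```text
t 10.15 pos [ 0.4782 -0.1366  0.0355] ydir 12.83 z-tilt [0.0003 0.    ] F [ 0.96 -1.17 -0.58] w 31.64 q1,q6 [-0.39 -0.62]
tool delta mm [-0.9  0.9 -1. ]
yaw tool rad 0.0011 delta after yaw [-0.9  0.9 -1. ]
```

View pics/f11.png

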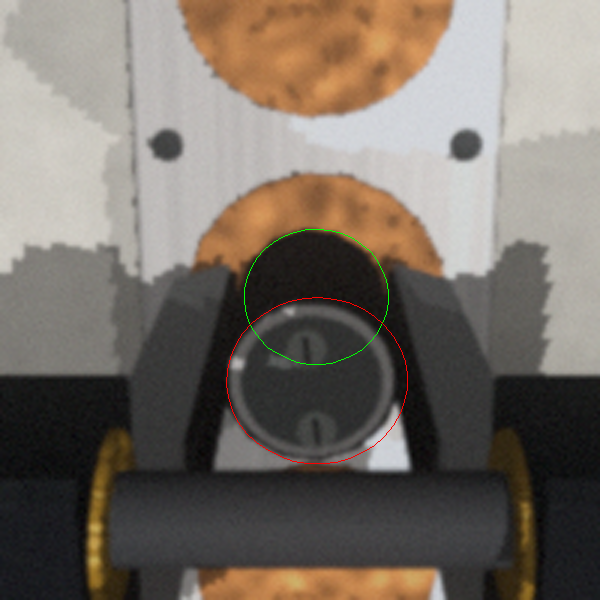

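Request:
play_rows(moves=[[[-0.5, 0.8, -0.5], 0, 28], [[0, 0, 0.3], 0, 28], [[0, 0, 0], 0, 33], [[0, 0, 0], 0, 36], [[0, 0, 0], 0, 45], [[0, 0, 0], 0, 65], [[0, 0, 0], 0, 65], [[0, 0, 0], 0, 65], [[0, 0, 0], 0, 65]])

```text
time_s: 11.05
tcp_pos: [0.479, -0.1369, 0.0357]
tcp_rot: [1.959, 2.456, 0.0]
contact_force: [-0.2, 0.3, 0.7]
grip_width: 0.0647
```

Request:
play_rows(moves=[[[0, 0, -20], 0, 70], [[0, 0, -40], 0, 94], [[0, 0, -45], 0, 94], [[0, 0, -45], 0, 94], [[0, 0, 0], 0, 94], [[0, 0, 0], 0, 94]])

```text
time_s: 11.65
tcp_pos: [0.4797, -0.1372, 0.1872]
tcp_rot: [1.957, 2.453, 0.002]
contact_force: [0.2, 0.6, -1.0]
grip_width: 0.0942
```

Run:
```python
from h import *
o=snap(9)
delta(.392,.239,.2,12.77)
draw(o["wrist"],{32:(.4793,-.1373)},"pics/f12.png",(100,130,400,330),2.5,z0=.010)
draw(o["scene"],{32:(.4793,-.1373)},"pics/f13.png",(160,130,320,270),4,z0=.010)
```

```text
t 11.8 pos [ 0.478  -0.1365  0.1836] ydir 12.83 z-tilt [-0.0035  0.0015] F [ 0.28  0.06 -1.33] w 93.83 q1,q6 [-0.39 -0.62]
tool delta mm [385.3  -0.5 -15.5]
yaw tool rad 0.0011 delta after yaw [385.3  -0.9 -15.5]
```

View pics/f12.png

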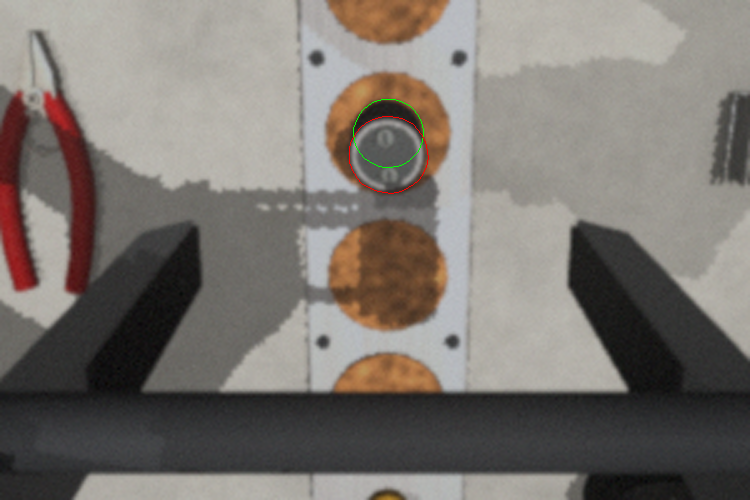

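View pics/f13.png

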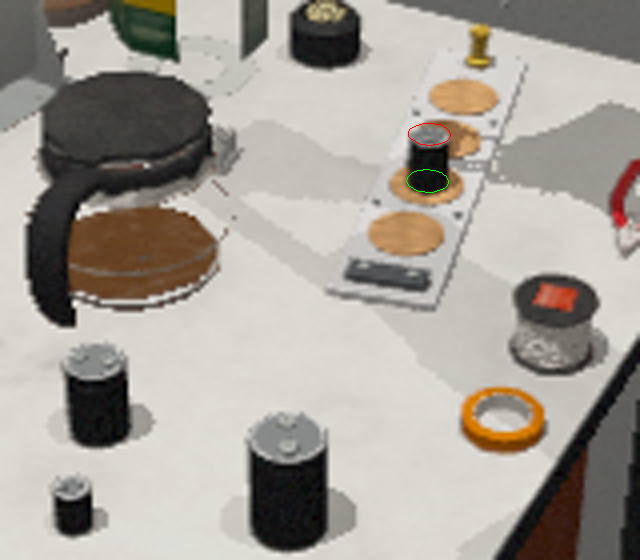

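Request:
play_rows(moves=[[[30, 0, -10], 0, 94], [[48, 0, -10], 0, 94], [[48, 0, 0], 0, 94], [[48, 0, 0], 0, 94], [[48, 0, 0], 0, 94], [[48, 0, 0], 0, 94], [[45, 0, 0], 0, 94], [[0, 0, 0], 0, 94], [[0, 0, 0], 0, 94]])

```text
time_s: 12.7
tcp_pos: [0.408, 0.1706, 0.204]
tcp_rot: [-1.955, -2.457, 0.005]
contact_force: [0.4, -0.6, -0.2]
grip_width: 0.094
```

Run:
```python
from h import *
o=snap(10,("wrist",))
delta(.392,.239,.036,12.77)
draw(o["wrist"],{48:(.392,.239),40:(.544,.217),24:(.508,.298)},"pics/f14.png",(0,0,512,384),1.5)
```

```text
t 12.75 pos [0.4085 0.1697 0.2042] ydir 12.86 z-tilt [-0.0025 -0.0015] F [-0.51 -0.85 -0.36] w 93.61 q1,q6 [0.27 0.04]
tool delta mm [ 71.4  -0.2 168.1]
yaw tool rad 0.0016 delta after yaw [ 71.4  -0.3 168.1]
```

View pics/f14.png

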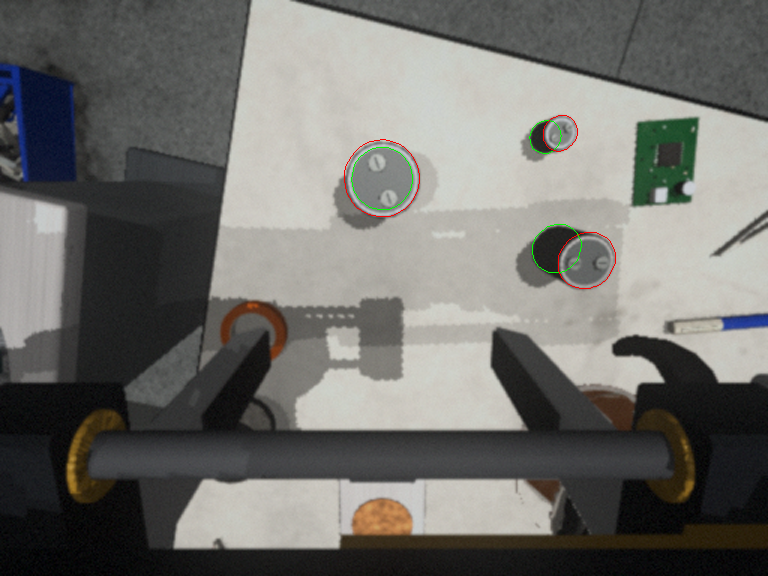

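Request:
play_rows(moves=[[[30, 0, 0], 0, 94], [[30, 0, 0], 0, 94], [[11.5, 0, 0], 0, 94], [[0, 0, 45], 0, 94], [[0, 0, 45], 0, 94], [[0, 0, 10], 0, 94], [[0, 0, 0], 0, 94], [[0, 0, 0], 0, 94]])

```text
time_s: 13.55
tcp_pos: [0.3947, 0.2397, 0.1076]
tcp_rot: [1.96, 2.453, 0.004]
contact_force: [-0.1, 0.9, -0.3]
grip_width: 0.094
```

Run:
```python
from h import *
o=snap(11,("wrist",))
delta(.392,.239,.036,12.77)
draw(o["wrist"],{48:(.392,.239)},"pics/f15.png",(100,100,400,300),2.5)
```

```text
t 13.6 pos [0.3951 0.2401 0.1083] ydir 12.77 z-tilt [0.0042 0.0017] F [ 0.59 -0.22  0.67] w 93.62 q1,q6 [0.42 0.2 ]
tool delta mm [-0.4 -3.5 72.2]
yaw tool rad 0.0 delta after yaw [-0.4 -3.5 72.2]
```

View pics/f15.png

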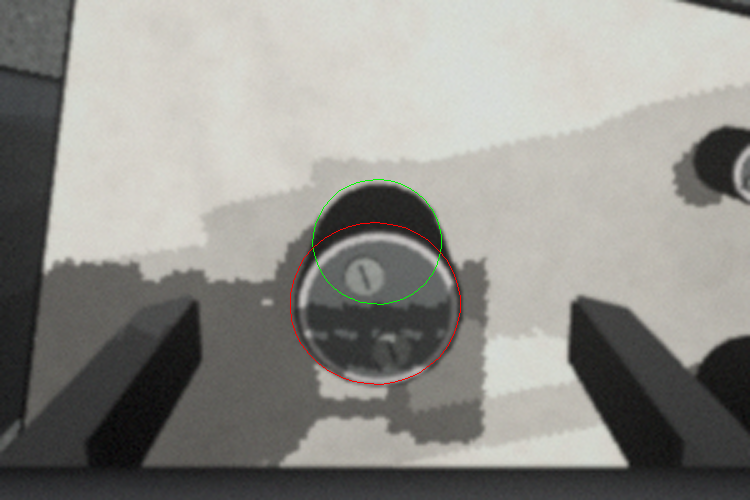

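Request:
play_rows(moves=[[[-0.5, -2, 10], 0, 94], [[-0.3, -1, 25], 0, 94], [[0, 0, 25], 0, 94], [[0, 0, 9], 0, 94], [[0, 0, 0], 0, 80], [[0, 0, 0], 0, 65], [[0, 0, 0], 0, 56], [[0, 0, 0], 0, 52], [[0, 0, 0], 0, 50], [[0, 0, 0], 0, 44], [[0, 0, 0], 0, 44], [[0, 0, 0], 0, 44]])

```text
time_s: 14.8
tcp_pos: [0.3912, 0.2388, 0.0373]
tcp_rot: [1.959, 2.455, 0.003]
contact_force: [1.6, 0.0, 1.6]
grip_width: 0.0479
```

Run:
```python
from h import *
o=snap(12,("wrist",))
delta(.392,.239,.036,12.77)
draw(o["wrist"],{48:(.392,.239)},"pics/f16.png",(100,100,400,300),2.5)
```

```text
t 14.85 pos [0.3912 0.2388 0.0373] ydir 12.84 z-tilt [0.0019 0.0008] F [ 2.39 -0.07  1.8 ] w 47.86 q1,q6 [0.42 0.2 ]
tool delta mm [0.  0.9 1.3]
yaw tool rad 0.0011 delta after yaw [0.  0.9 1.3]
```

View pics/f16.png

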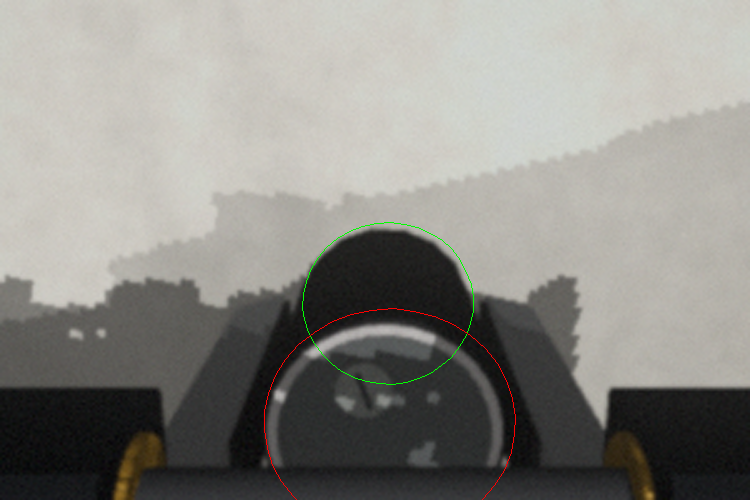

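Run:
```python
from h import *
P={n:pickle.load(open(f"pics/{n}1.pkl","rb")) for n in("scene","side","wrist")}
def tri(u1,u2):
    A=[];b=[]
    for n,u in(("scene",u1),("side",u2)):
        e=P[n]["eye"];d=back(P[n],u,0)[0]-e;d/=np.linalg.norm(d);Q=np.eye(3)-np.outer(d,d);A.append(Q);b.append(Q@e)
    return np.linalg.lstsq(np.vstack(A),np.hstack(b),rcond=None)[0]
print(back(P["scene"],(241,144),0),back(P["side"],(118,243),0))
a=cv2.resize(P["side"]["color"][180:300,80:220,::-1],None,fx=5,fy=5,interpolation=cv2.INTER_CUBIC);cv2.imwrite("pics/f17.png",a)
a=cv2.resize(P["scene"]["color"][80:200,170:310,::-1],None,fx=5,fy=5,interpolation=cv2.INTER_CUBIC);cv2.imwrite("pics/f18.png",a)
```

```text
[[ 0.6475822  -0.28776202  0.        ]] [[ 6.63193465e-01 -3.00347582e-01  1.11022302e-16]]
```

View pics/f17.png

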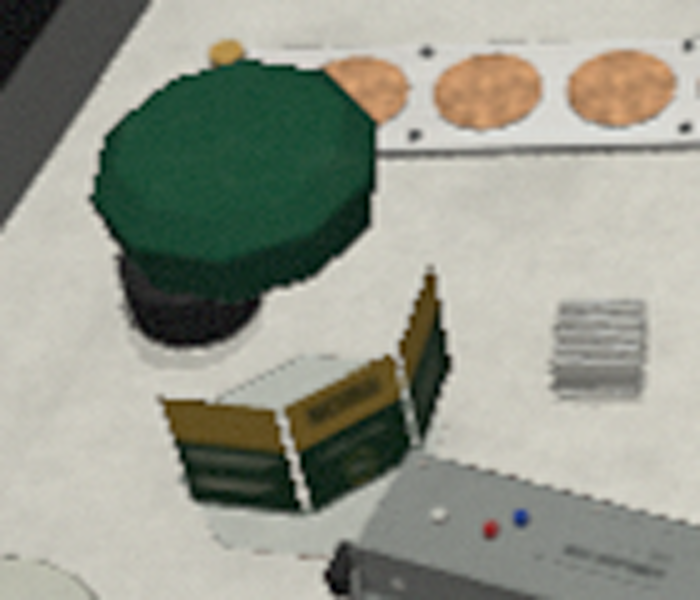

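View pics/f18.png

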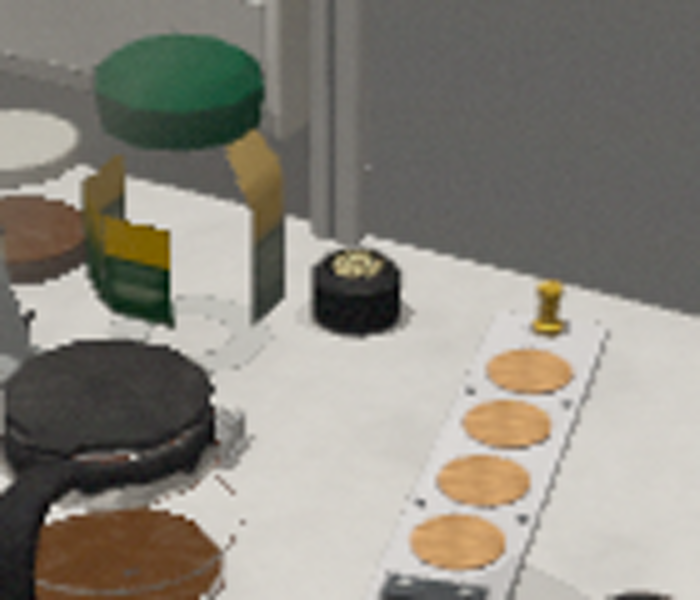

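Request:
play_rows(moves=[[[0, 0, -5], 0, 44], [[0, 0, -20], 0, 44], [[0, 0, -40], 0, 44], [[0, 0, -45], 0, 44], [[0, 0, -45], 0, 44], [[-25, 0, 0], 0, 44], [[-40, 0, 0], 0, 44], [[-45, 0, 0], 0, 44], [[-45, 0, 0], 0, 44], [[-45, 0, 0], 0, 44], [[-45, 0, 0], 0, 44], [[-45, 0, 0], 0, 44]])

```text
time_s: 16.05
tcp_pos: [0.4539, -0.0457, 0.191]
tcp_rot: [-1.958, -2.454, 0.001]
contact_force: [-0.3, -0.7, -1.7]
grip_width: 0.0477
```

Request:
play_rows(moves=[[[-45, 0, 0], 0, 44], [[-45, 0, 0], 0, 44], [[-45, 0, 0], 0, 44], [[-45, 0, 0], 0, 44], [[-30, 0, 0], 0, 44], [[-15, 0, 0], 0, 44], [[0, 0, 0], 0, 44], [[0, 0, 0], 0, 44]])

```text
time_s: 16.85
tcp_pos: [0.5044, -0.2623, 0.1911]
tcp_rot: [-1.957, -2.455, -0.001]
contact_force: [-1.0, 0.1, -1.4]
grip_width: 0.0474
```

Run:
```python
from h import *
o=snap(13)
delta(.5102,-.2738,.047,12.77)
draw(o["wrist"],{},"pics/f19.png",(0,0,512,384),1.5)
```

```text
t 17.0 pos [ 0.5047 -0.2619  0.1919] ydir 12.95 z-tilt [0.0001 0.0006] F [-0.47 -0.03 -1.83] w 47.72 q1,q6 [-0.58 -0.8 ]
tool delta mm [-12.9   2.6 144.9]
yaw tool rad 0.0031 delta after yaw [-12.9   2.7 144.9]
```

View pics/f19.png

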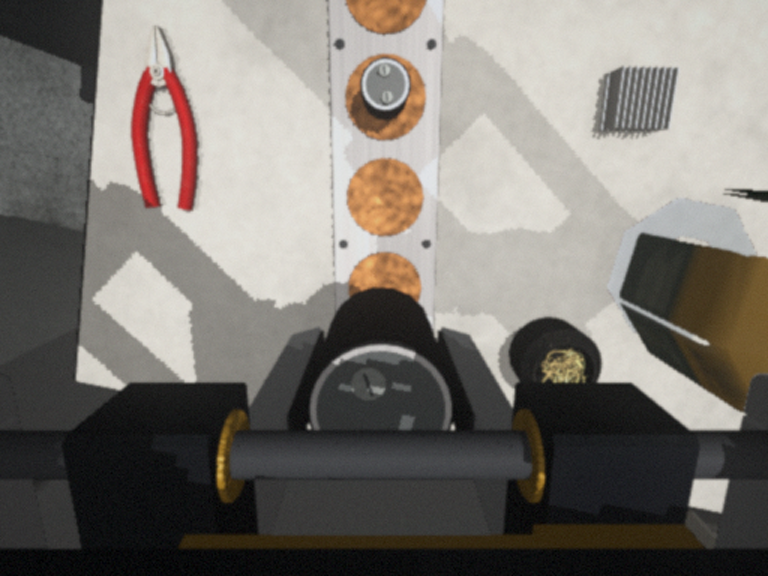

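View pics/scene13.png

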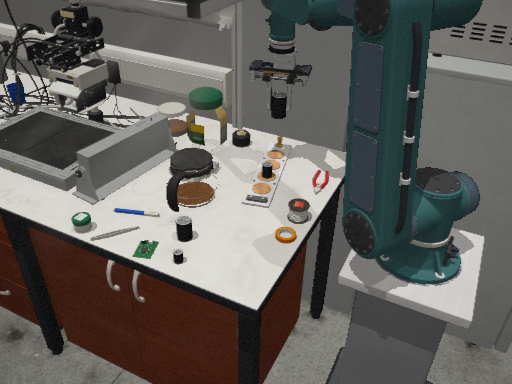

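Request:
play_rows(moves=[[[-12, 2.5, 0], 0, 44], [[0, 0, 30], 0, 44], [[0, 0, 40], 0, 44], [[0, 0, 30], 0, 44], [[0, 0, 20], 0, 44], [[0, 0, 10], 0, 44], [[0, 0, 5], 0, 44], [[0, 0, 0], 0, 44], [[0, 0, 0], 0, 44]])

```text
time_s: 17.9
tcp_pos: [0.5109, -0.2754, 0.0583]
tcp_rot: [1.957, 2.454, 0.001]
contact_force: [-0.5, 0.0, -0.7]
grip_width: 0.0475
```

Run:
```python
from h import *
o=snap(14,("wrist","side"))
delta(.5102,-.2738,.0475,12.77)
draw(o["wrist"],{48:(.5102,-.2738)},"pics/f20.png",(100,100,400,300),2.5,z0=.01)
```

```text
t 18.0 pos [ 0.5108 -0.2754  0.0584] ydir 12.84 z-tilt [ 0.0026 -0.0017] F [ 0.92 -0.35 -1.9 ] w 47.77 q1,q6 [-0.59 -0.82]
tool delta mm [ 1.7 -0.3 10.9]
yaw tool rad 0.0012 delta after yaw [ 1.7 -0.3 10.9]
```

View pics/f20.png

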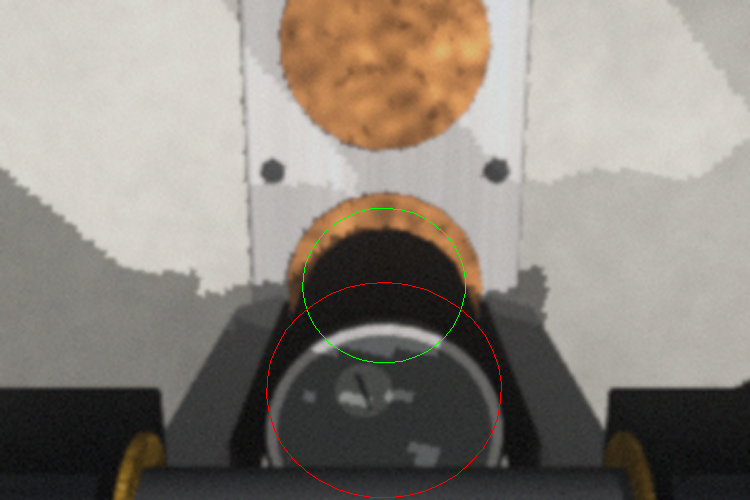

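Request:
play_rows(moves=[[[2.7, 0, 4], 0, 44], [[0, 0, 3], 0, 44], [[0, 0, 2.5], 0, 44], [[0, 0, 0], 0, 44], [[0, 0, 0], 0, 44]])

```text
time_s: 18.5
tcp_pos: [0.5093, -0.2721, 0.0474]
tcp_rot: [1.959, 2.456, 0.0]
contact_force: [-1.4, 0.7, 0.6]
grip_width: 0.0476
```

Run:
```python
from h import *
o=snap(15,("wrist",))
delta(.5102,-.2738,.0475,12.77)
draw(o["wrist"],{48:(.5102,-.2738)},"pics/f21.png",(100,100,400,300),2.5,z0=.01)
```

```text
t 18.55 pos [ 0.5093 -0.2721  0.0473] ydir 12.83 z-tilt [0.0001 0.0002] F [-0.01  1.1   1.29] w 47.75 q1,q6 [-0.59 -0.81]
tool delta mm [-1.8  0.5 -0.2]
yaw tool rad 0.0011 delta after yaw [-1.8  0.5 -0.2]
```

View pics/f21.png

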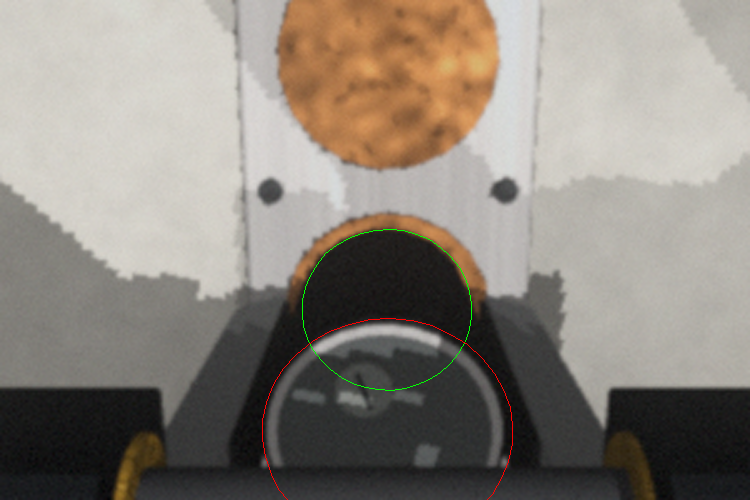

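Request:
play_rows(moves=[[[0, 0, 0], 0, 48], [[0, 0, 0], 0, 50], [[0, 0, 0], 0, 54], [[0, 0, 0], 0, 65], [[0, 0, 0], 0, 80], [[0, 0, 0], 0, 80], [[0, 0, -10], 0, 80], [[0, 0, -30], 0, 80], [[0, 0, -45], 0, 94], [[0, 0, -45], 0, 94], [[0, 0, -35], 0, 94], [[0, 0, 0], 0, 94]])

```text
time_s: 19.75
tcp_pos: [0.5119, -0.2738, 0.2207]
tcp_rot: [1.95, 2.445, 0.002]
contact_force: [-0.6, -0.3, 0.2]
grip_width: 0.0938
```

Run:
```python
from h import *
o=snap(16)
delta(.544,.217,.2,12.77)
draw(o["wrist"],{48:(.5102,-.2738)},"pics/f22.png",(0,0,512,384),1.5,z0=.010)
draw(o["scene"],{},"pics/f23.png",(160,130,320,270),4,z0=.010)
```

```text
t 19.9 pos [ 0.509  -0.272   0.2118] ydir 12.83 z-tilt [-0.0004  0.0004] F [-0.4   0.21 -0.56] w 94.11 q1,q6 [-0.59 -0.81]
tool delta mm [469.  142.7  12. ]
yaw tool rad 0.0011 delta after yaw [469.2 142.2  12. ]
```

View pics/f22.png

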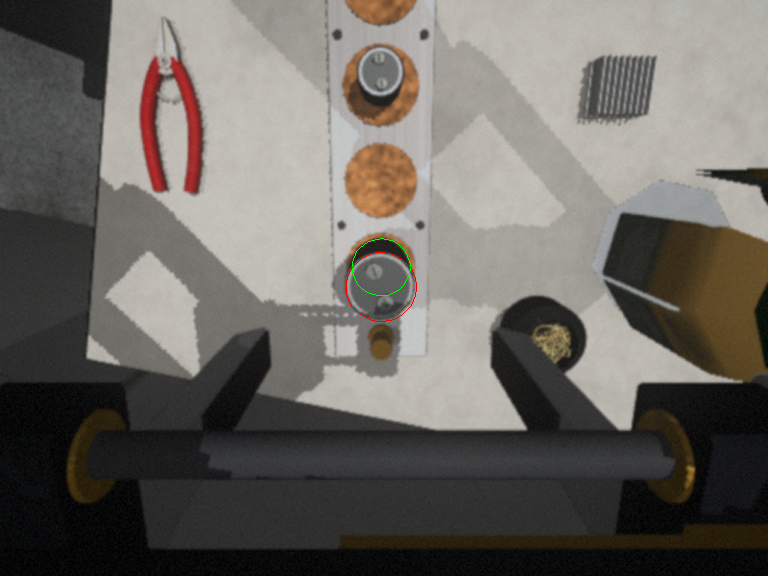

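View pics/f23.png

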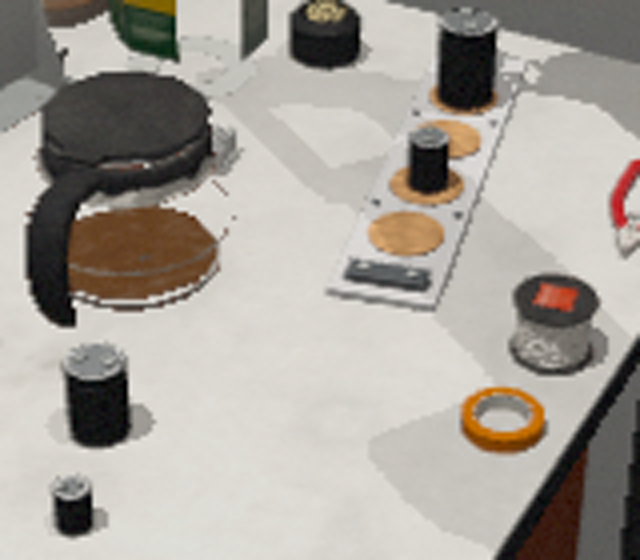

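Request:
play_rows(moves=[[[25, 9, 0], 0, 94], [[42, 15, 0], 0, 94], [[42, 15, 0], 0, 94], [[42, 15, 0], 0, 94], [[42, 15, 0], 0, 94], [[42, 15, 0], 0, 94], [[42, 15, 0], 0, 94], [[42, 15, 0], 0, 94], [[42, 15, 0], 0, 94], [[38, 14, 0], 0, 94], [[0, 0, 0], 0, 94], [[0, 0, 0], 0, 94]])

```text
time_s: 21.1
tcp_pos: [0.559, 0.1491, 0.2096]
tcp_rot: [-1.955, -2.456, 0.006]
contact_force: [-0.9, 0.0, -0.6]
grip_width: 0.0942
```

Run:
```python
from h import *
o=snap(17,("wrist",))
delta(.544,.217,.031,12.77)
draw(o["wrist"],{40:(.544,.217),24:(.508,.298)},"pics/f24.png",(0,0,512,384),1.5)
```

```text
t 21.15 pos [0.5592 0.1481 0.2102] ydir 12.85 z-tilt [-0.0037 -0.0013] F [-0.36 -0.75  0.84] w 93.99 q1,q6 [ 0.16 -0.06]
tool delta mm [ 70.6   1.2 179.1]
yaw tool rad 0.0014 delta after yaw [ 70.6   1.1 179.1]
```

View pics/f24.png

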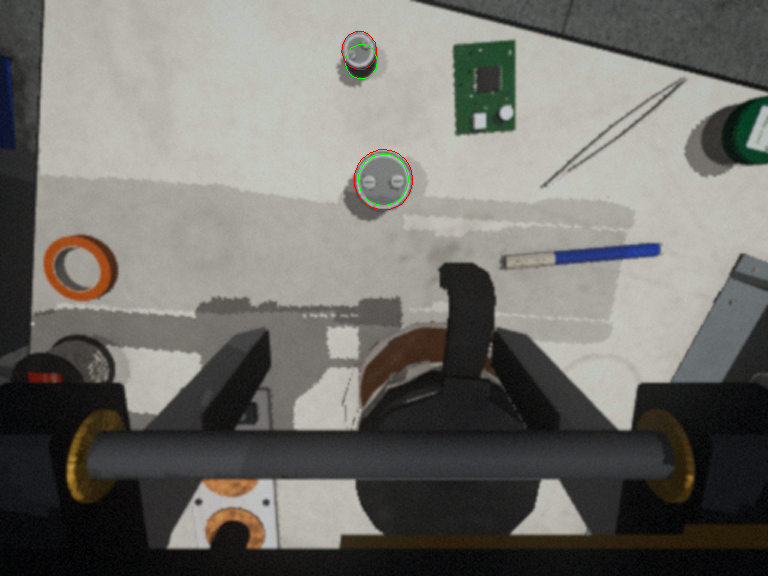

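Request:
play_rows(moves=[[[30, 1, 0], 0, 94], [[30, 0, 0], 0, 94], [[11, 0, 0], 0, 94], [[0, 0, 40], 0, 94], [[0, 0, 40], 0, 94], [[0, 0, 25], 0, 94], [[0, 0, 0], 0, 94], [[0, 0, 0], 0, 94]])

```text
time_s: 21.95
tcp_pos: [0.5455, 0.2168, 0.1074]
tcp_rot: [1.961, 2.454, -0.001]
contact_force: [0.6, -0.0, 0.4]
grip_width: 0.0938
```

Run:
```python
from h import *
o=snap(18)
delta(.544,.217,.036,12.77)
draw(o["wrist"],{40:(.544,.217)},"pics/f25.png",(0,0,512,384),1.5)
draw(o["side"],{},"pics/f26.png",(240,130,400,270),4)
```

```text
t 22.1 pos [0.5469 0.2179 0.1099] ydir 12.79 z-tilt [0.0045 0.0012] F [ 0.44  0.5  -0.  ] w 93.66 q1,q6 [0.28 0.06]
tool delta mm [-0.3 -3.4 73.9]
yaw tool rad 0.0004 delta after yaw [-0.3 -3.4 73.9]
```

View pics/f25.png

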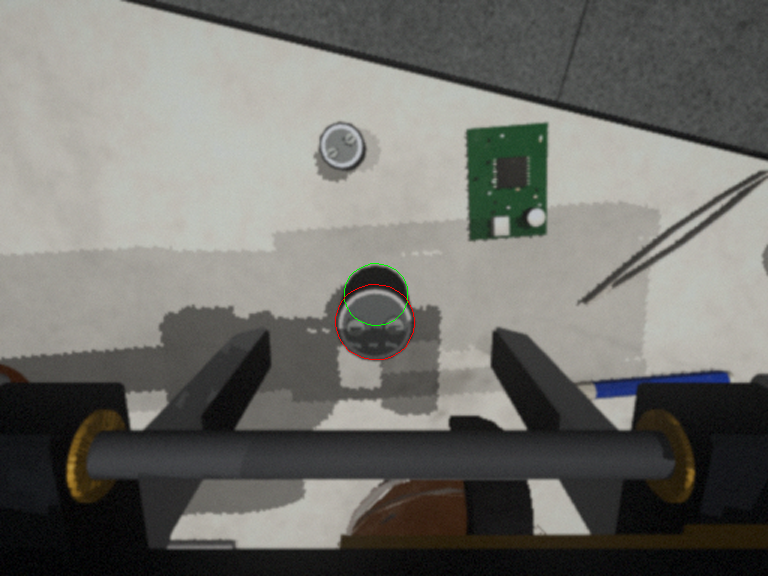

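View pics/f26.png

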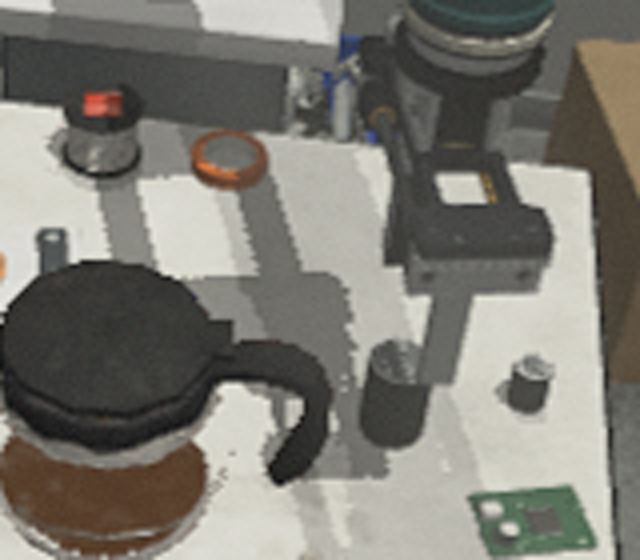

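Request:
play_rows(moves=[[[-0.5, -1.5, 10], 0, 94], [[0, -1, 25], 0, 94], [[0, 0, 25], 0, 94], [[0, 0, 10], 0, 94], [[0, 0, 0], 0, 75], [[0, 0, 0], 0, 60], [[0, 0, 0], 0, 48], [[0, 0, 0], 0, 44], [[0, 0, 0], 0, 42], [[0, 0, 0], 0, 36], [[0, 0, 0], 0, 36], [[0, 0, 0], 0, 36]])

```text
time_s: 23.3
tcp_pos: [0.5433, 0.2172, 0.0375]
tcp_rot: [1.959, 2.455, 0.001]
contact_force: [0.3, 1.2, 0.9]
grip_width: 0.0397
```

Run:
```python
from h import *
o=snap(19,("wrist",))
delta(.544,.217,.036,12.77)
draw(o["wrist"],{40:(.544,.217)},"pics/f27.png",(100,100,400,300),2.5)
```

```text
t 23.35 pos [0.5433 0.2172 0.0375] ydir 12.84 z-tilt [0.0008 0.0003] F [ 0.71 -0.12  1.23] w 39.4 q1,q6 [0.28 0.06]
tool delta mm [-0.3  0.7  1.5]
yaw tool rad 0.0012 delta after yaw [-0.3  0.7  1.5]
```

View pics/f27.png

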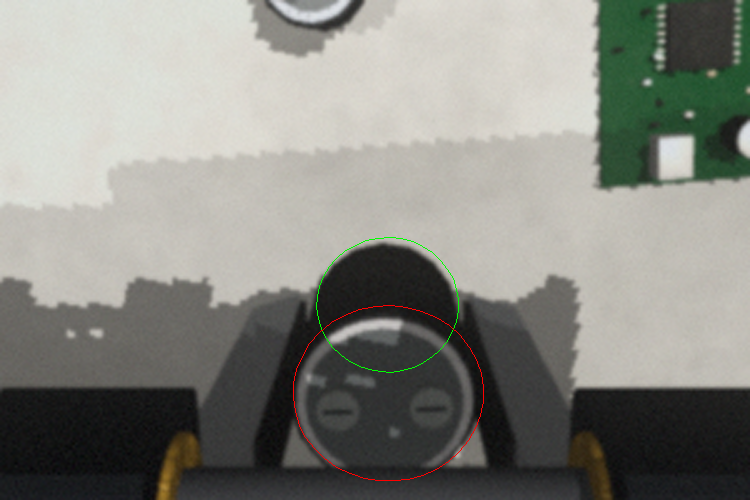

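Request:
play_rows(moves=[[[0, 0, -5], 0, 36], [[0, 0, -20], 0, 36], [[0, 0, -45], 0, 36], [[0, 0, -48], 0, 36], [[0, 0, -48], 0, 36], [[-10, -20, 0], 0, 36], [[-35, -25, 0], 0, 36], [[-40, -20, 0], 0, 36], [[-40, -15, 0], 0, 36], [[-40, -15, 0], 0, 36], [[-40, -15, 0], 0, 36], [[-40, -15, 0], 0, 36]])

```text
time_s: 24.55
tcp_pos: [0.4746, -0.051, 0.2033]
tcp_rot: [-1.959, -2.456, -0.0]
contact_force: [-0.5, -0.4, -1.4]
grip_width: 0.0395
```

Request:
play_rows(moves=[[[-40, -10, 0], 0, 36], [[-40, -5, 0], 0, 36], [[-40, 0, 0], 0, 36], [[-25, 0, 0], 0, 36], [[-10, 0, 0], 0, 36], [[0, 0, 0], 0, 36], [[0, 0, 0], 0, 36], [[0, 0, 0], 0, 36]])

```text
time_s: 25.35
tcp_pos: [0.4952, -0.2026, 0.2033]
tcp_rot: [-1.957, -2.457, -0.001]
contact_force: [-0.6, 1.1, -1.8]
grip_width: 0.0396
```

Run:
```python
from h import *
o=snap(20)
delta(.4948,-.2055,.0475,12.77)
draw(o["wrist"],{},"pics/f28.png",(0,0,512,384),1.5)
```

```text
t 25.5 pos [ 0.4953 -0.203   0.2034] ydir 12.93 z-tilt [0.0004 0.0001] F [ 0.62 -0.44 -1.13] w 39.43 q1,q6 [-0.49 -0.72]
tool delta mm [ -2.4  -1.1 155.9]
yaw tool rad 0.0027 delta after yaw [ -2.4  -1.1 155.9]
```

View pics/f28.png

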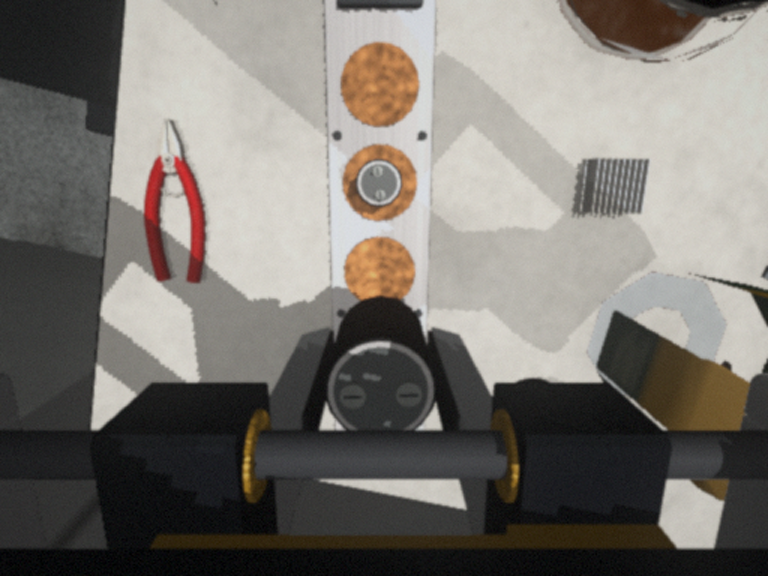

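Request:
play_rows(moves=[[[-1, -1, 30], 0, 36], [[0, 0, 40], 0, 36], [[0, 0, 35], 0, 36], [[0, 0, 20], 0, 36], [[0, 0, 12], 0, 36], [[0, 0, 8], 0, 36], [[0, 0, 0], 0, 36], [[0, 0, 0], 0, 36], [[0, 0, 0], 0, 36]])

```text
time_s: 26.4
tcp_pos: [0.4956, -0.2058, 0.0598]
tcp_rot: [1.957, 2.453, 0.001]
contact_force: [0.3, -0.1, -1.6]
grip_width: 0.0395
```

Run:
```python
from h import *
delta(.4948,-.2055,.0475,12.77)
```

```text
t 26.4 pos [ 0.4956 -0.2058  0.0598] ydir 12.83 z-tilt [ 0.0028 -0.0014] F [ 0.27 -0.11 -1.61] w 39.49 q1,q6 [-0.5  -0.72]
tool delta mm [ 0.5 -0.7 12.3]
yaw tool rad 0.0011 delta after yaw [ 0.5 -0.7 12.3]
```

Request:
play_rows(moves=[[[0.7, -0.3, 5], 0, 36], [[0, 0, 4], 0, 36], [[0, 0, 2.5], 0, 36], [[0, 0, 0], 0, 36], [[0, 0, 0], 0, 36]])

```text
time_s: 26.9
tcp_pos: [0.4941, -0.2046, 0.0474]
tcp_rot: [-1.959, -2.456, -0.0]
contact_force: [-2.3, 2.0, 5.9]
grip_width: 0.0393
```

Run:
```python
from h import *
o=snap(21,("wrist",))
delta(.4948,-.2055,.0475,12.77)
draw(o["wrist"],{40:(.4948,-.2055)},"pics/f29.png",(100,100,400,300),2.5,z0=.01)
```

```text
t 26.95 pos [ 0.494  -0.2046  0.0474] ydir 12.83 z-tilt [-0.      0.0001] F [-1.5   1.91  5.26] w 39.85 q1,q6 [-0.5  -0.72]
tool delta mm [-1.1  0.5 -0.1]
yaw tool rad 0.0011 delta after yaw [-1.1  0.5 -0.1]
```

View pics/f29.png

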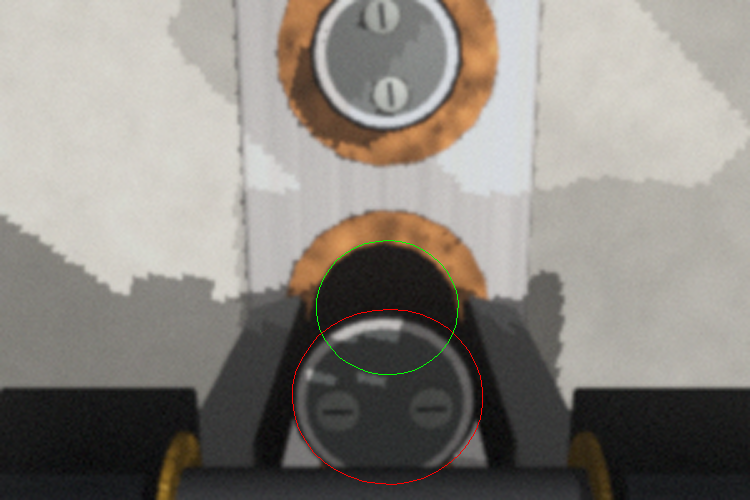

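In contact with 5 N, centred. Release.

Request:
play_rows(moves=[[[0, 0, 0], 0, 40], [[0, 0, 0], 0, 42], [[0, 0, 0], 0, 46], [[0, 0, 0], 0, 60], [[0, 0, 0], 0, 75], [[0, 0, 0], 0, 75], [[0, 0, -10], 0, 75], [[0, 0, -30], 0, 80], [[0, 0, -45], 0, 94], [[0, 0, -45], 0, 94], [[0, 0, -25], 0, 94], [[0, 0, 0], 0, 94]])

```text
time_s: 28.15
tcp_pos: [0.4965, -0.2059, 0.2081]
tcp_rot: [1.952, 2.447, 0.003]
contact_force: [0.2, -0.4, -0.1]
grip_width: 0.0943
```

Run:
```python
from h import *
o=snap(22)
delta(.508,.298,.2,12.77)
draw(o["wrist"],{40:(.4948,-.2055),32:(.4793,-.1373)},"pics/f30.png",(0,0,512,384),1.5,z0=.010)
```

```text
t 28.3 pos [ 0.4935 -0.2043  0.2004] ydir 12.83 z-tilt [-0.0017  0.001 ] F [-0.05 -0.23 -0.48] w 93.87 q1,q6 [-0.5  -0.72]
tool delta mm [486.6 125.7   0.9]
yaw tool rad 0.0011 delta after yaw [486.7 125.2   0.9]
```

View pics/f30.png

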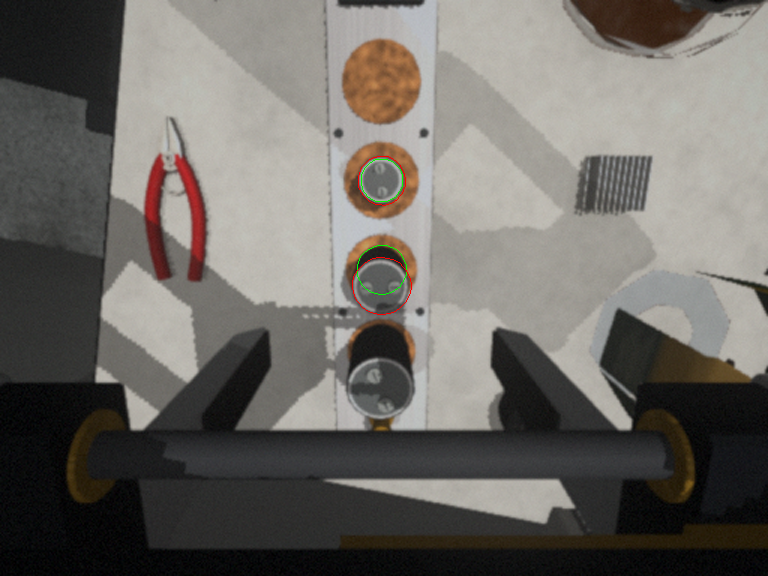

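Request:
play_rows(moves=[[[25, 5, -10], 0, 94], [[43, 13, 0], 0, 94], [[43, 13, 0], 0, 94], [[43, 13, 0], 0, 94], [[43, 13, 0], 0, 94], [[43, 13, 0], 0, 94], [[43, 13, 0], 0, 94], [[43, 13, 0], 0, 94], [[43, 13, 0], 0, 94], [[43, 14, 0], 0, 94], [[5, 2, 0], 0, 94], [[0, 0, 0], 0, 94]])

```text
time_s: 29.5
tcp_pos: [0.5222, 0.2304, 0.2088]
tcp_rot: [-1.955, -2.456, 0.007]
contact_force: [-0.3, -0.4, 0.5]
grip_width: 0.0944
```

Run:
```python
from h import *
o=snap(23,("wrist",))
delta(.508,.298,.1,12.77)
draw(o["wrist"],{24:(.508,.298)},"pics/f31.png",(100,0,400,200),2.5)
```

```text
t 29.55 pos [0.5225 0.2293 0.2094] ydir 12.87 z-tilt [-0.0038 -0.002 ] F [ 0.32 -0.78  0.61] w 94.06 q1,q6 [0.31 0.09]
tool delta mm [ 70.4   1.6 109.4]
yaw tool rad 0.0018 delta after yaw [ 70.4   1.5 109.4]
```

View pics/f31.png

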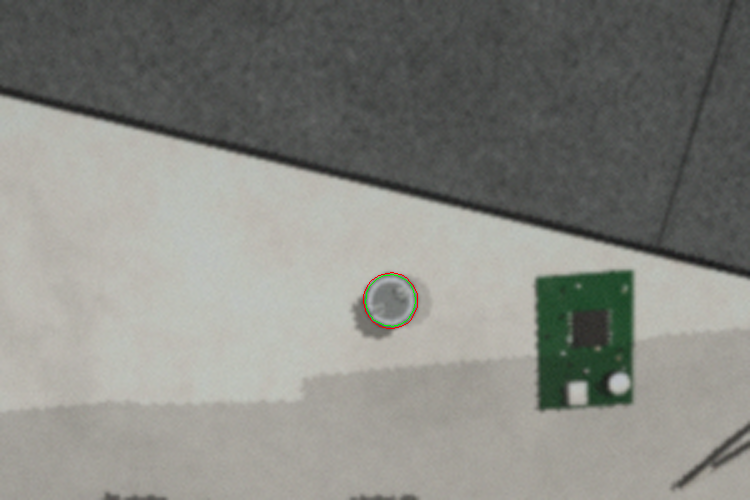

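Request:
play_rows(moves=[[[30, 1, 0], 0, 75], [[30, 0, 0], 0, 70], [[10, 0, 0], 0, 70], [[0, 0, 40], 0, 70], [[0, 0, 40], 0, 70], [[0, 0, 30], 0, 70], [[0, 0, 0], 0, 70], [[0, 0, 0], 0, 70]])

```text
time_s: 30.35
tcp_pos: [0.5091, 0.2967, 0.1018]
tcp_rot: [1.961, 2.454, -0.002]
contact_force: [-0.6, 0.6, 0.1]
grip_width: 0.0703
```

Run:
```python
from h import *
o=snap(24,("wrist",))
delta(.508,.298,.023,12.77)
draw(o["wrist"],{24:(.508,.298)},"pics/f32.png",(100,100,400,300),2.5)
```

```text
t 30.4 pos [0.51   0.2975 0.1035] ydir 12.76 z-tilt [0.0025 0.0008] F [-0.15  0.39  0.28] w 70.25 q1,q6 [0.43 0.21]
tool delta mm [ 0.9 -2.1 80.5]
yaw tool rad -0.0002 delta after yaw [ 0.9 -2.1 80.5]
```

View pics/f32.png

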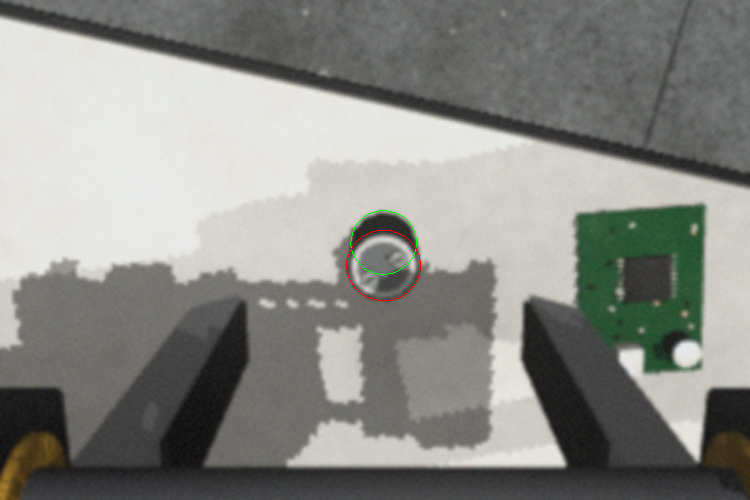

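Request:
play_rows(moves=[[[0, -1.5, 20], 0, 70], [[0, 0, 30], 0, 70], [[0, 0, 20], 0, 70], [[0, 0, 8], 0, 70], [[0, 0, 0], 0, 50], [[0, 0, 0], 0, 35], [[0, 0, 0], 0, 30], [[0, 0, 0], 0, 27], [[0, 0, 0], 0, 25], [[0, 0, 0], 0, 20], [[0, 0, 0], 0, 20], [[0, 0, 0], 0, 20]])

```text
time_s: 31.6
tcp_pos: [0.5076, 0.298, 0.0241]
tcp_rot: [1.959, 2.456, 0.001]
contact_force: [0.6, -0.3, 2.3]
grip_width: 0.0234
```

Run:
```python
from h import *
o=snap(25,("wrist",))
delta(.508,.298,.023,12.77)
draw(o["wrist"],{24:(.508,.298)},"pics/f33.png",(150,130,350,330),3)
```

```text
t 31.65 pos [0.5075 0.298  0.0241] ydir 12.84 z-tilt [0.0006 0.0003] F [ 0.27 -0.09  3.05] w 23.11 q1,q6 [0.43 0.21]
tool delta mm [-0.1  0.4  1.1]
yaw tool rad 0.0012 delta after yaw [-0.1  0.4  1.1]
```

View pics/f33.png

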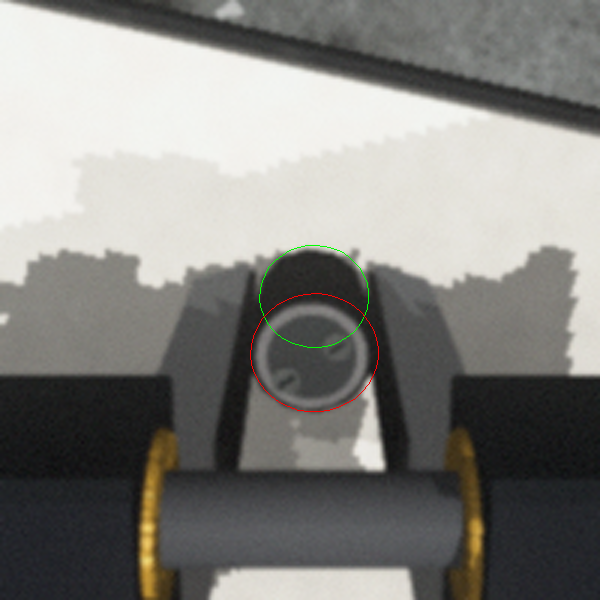

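Request:
play_rows(moves=[[[0, 0, -5], 0, 20], [[0, 0, -20], 0, 20], [[0, 0, -45], 0, 20], [[0, 0, -48], 0, 20], [[0, 0, -48], 0, 20], [[-10, -25, 0], 0, 20], [[-35, -25, 0], 0, 20], [[-40, -20, 0], 0, 20], [[-40, -20, 0], 0, 20], [[-40, -20, 0], 0, 20], [[-40, -10, 0], 0, 20], [[-40, -4, 0], 0, 20]])

```text
time_s: 32.85
tcp_pos: [0.4398, 0.03, 0.19]
tcp_rot: [1.959, 2.456, 0.001]
contact_force: [0.3, -1.1, -0.2]
grip_width: 0.0238
```

Request:
play_rows(moves=[[[-40, 0, 0], 0, 20], [[-35, 0, 0], 0, 20], [[-20, 0, 0], 0, 20], [[-8, 0, 0], 0, 20], [[0, 0, 0], 0, 20], [[0, 0, 0], 0, 20], [[0, 0, 0], 0, 20]])

```text
time_s: 33.55
tcp_pos: [0.4636, -0.0679, 0.1897]
tcp_rot: [-1.957, -2.457, -0.001]
contact_force: [-0.5, 0.1, 0.1]
grip_width: 0.0233
```

Run:
```python
from h import *
o=snap(26)
delta(.4637,-.0691,.034,12.77)
draw(o["wrist"],{},"pics/f34.png",(0,0,512,384),1.5)
```

```text
t 33.7 pos [ 0.4636 -0.0681  0.1898] ydir 12.93 z-tilt [0.0002 0.0002] F [-0.17 -0.35 -1.01] w 23.28 q1,q6 [-0.27 -0.49]
tool delta mm [ -1.   -0.2 155.8]
yaw tool rad 0.0027 delta after yaw [ -1.   -0.2 155.8]
```

View pics/f34.png

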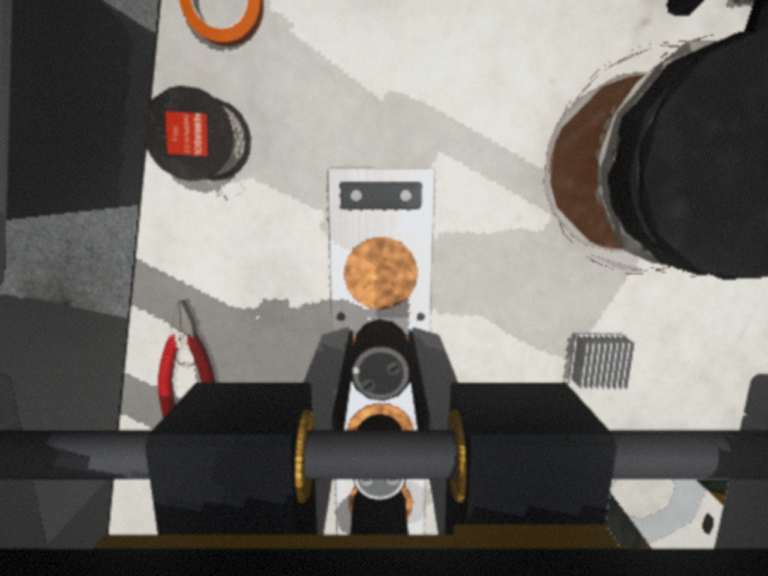

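Request:
play_rows(moves=[[[0, 0, 30], 0, 20], [[0, 0, 40], 0, 20], [[0, 0, 35], 0, 20], [[0, 0, 20], 0, 20], [[0, 0, 12], 0, 20], [[0, 0, 8], 0, 20], [[0, 0, 0], 0, 20], [[0, 0, 0], 0, 20], [[0, 0, 0], 0, 20]])

```text
time_s: 34.6
tcp_pos: [0.4648, -0.0692, 0.0461]
tcp_rot: [1.958, 2.454, 0.002]
contact_force: [-1.3, 0.4, 0.3]
grip_width: 0.0237
```

Run:
```python
from h import *
delta(.4637,-.0691,.034,12.77)
```

```text
t 34.6 pos [ 0.4648 -0.0692  0.0461] ydir 12.83 z-tilt [ 0.0028 -0.0006] F [-1.25  0.43  0.3 ] w 23.66 q1,q6 [-0.27 -0.49]
tool delta mm [ 0.4 -1.1 12.1]
yaw tool rad 0.0011 delta after yaw [ 0.4 -1.1 12.1]
```

Request:
play_rows(moves=[[[0.4, 0, 5], 0, 20], [[0, 0, 4], 0, 20], [[0, 0, 2.3], 0, 20], [[0, 0, 0], 0, 20], [[0, 0, 0], 0, 20]])

```text
time_s: 35.1
tcp_pos: [0.4635, -0.0686, 0.034]
tcp_rot: [-1.959, -2.456, 0.0]
contact_force: [-2.4, 0.4, 6.1]
grip_width: 0.0231
```

Run:
```python
from h import *
o=snap(27,("wrist",))
delta(.4637,-.0691,.034,12.77)
draw(o["wrist"],{24:(.4637,-.0691)},"pics/f35.png",(150,130,350,330),3,z0=.01)
```

```text
t 35.15 pos [ 0.4636 -0.0686  0.034 ] ydir 12.84 z-tilt [-0.0002  0.0001] F [-1.82 -0.1   5.81] w 23.04 q1,q6 [-0.27 -0.49]
tool delta mm [-0.5  0.   0. ]
yaw tool rad 0.0012 delta after yaw [-0.5  0.   0. ]
```

View pics/f35.png

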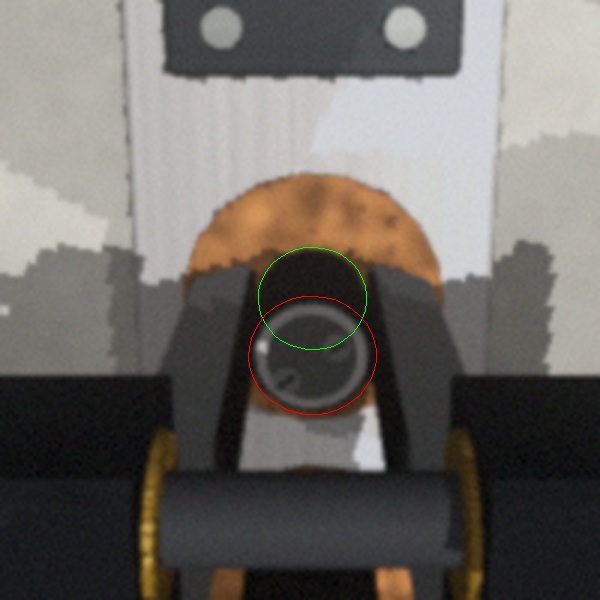

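Contact made (about 6 N), centred. Release and retreat.

Request:
play_rows(moves=[[[0, 0, 0], 0, 24], [[0, 0, 0], 0, 26], [[0, 0, 0], 0, 30], [[0, 0, 0], 0, 45], [[0, 0, 0], 0, 60], [[0, 0, 0], 0, 60], [[0, 0, -10], 0, 60], [[0, 0, -30], 0, 60], [[0, 0, -45], 0, 80], [[0, 0, -45], 0, 94], [[0, 0, -45], 0, 94], [[0, 0, 0], 0, 94]])

```text
time_s: 36.35
tcp_pos: [0.4672, -0.0695, 0.2173]
tcp_rot: [1.95, 2.444, 0.01]
contact_force: [0.5, 0.2, -0.3]
grip_width: 0.0882
```

Request:
play_rows(moves=[[[-30, -10, 0], 0, 94], [[-40, -15, 0], 0, 94], [[-40, -15, 0], 0, 94], [[-40, -15, 0], 0, 94], [[-40, -15, 0], 0, 94], [[-10, -5, 0], 0, 94], [[0, 0, 0], 0, 94], [[0, 0, 0], 0, 94]])

```text
time_s: 37.15
tcp_pos: [0.435, -0.2793, 0.2083]
tcp_rot: [-1.958, -2.456, -0.002]
contact_force: [-0.1, -0.1, -0.2]
grip_width: 0.094
```

Run:
```python
from h import *
o=snap(28)
delta(.4637,-.0691,.034,12.77)
c={24:(.4637,-.0691),32:(.4793,-.1373),40:(.4948,-.2055),48:(.5102,-.2738)}
draw(o["wrist"],c,"pics/f36.png",(0,0,512,384),1.5,z0=.01)
draw(o["scene"],{},"pics/f37.png",(220,100,330,220),5,z0=.01)
draw(o["side"],{},"pics/f38.png",(100,140,280,240),4,z0=.01)
```

```text
t 37.3 pos [ 0.4353 -0.2788  0.2086] ydir 12.96 z-tilt [0.0004 0.0003] F [0.25 0.13 0.09] w 94.11 q1,q6 [-0.68 -0.91]
tool delta mm [198.   74.6 174.6]
yaw tool rad 0.0032 delta after yaw [198.2  73.9 174.6]
```

View pics/f36.png

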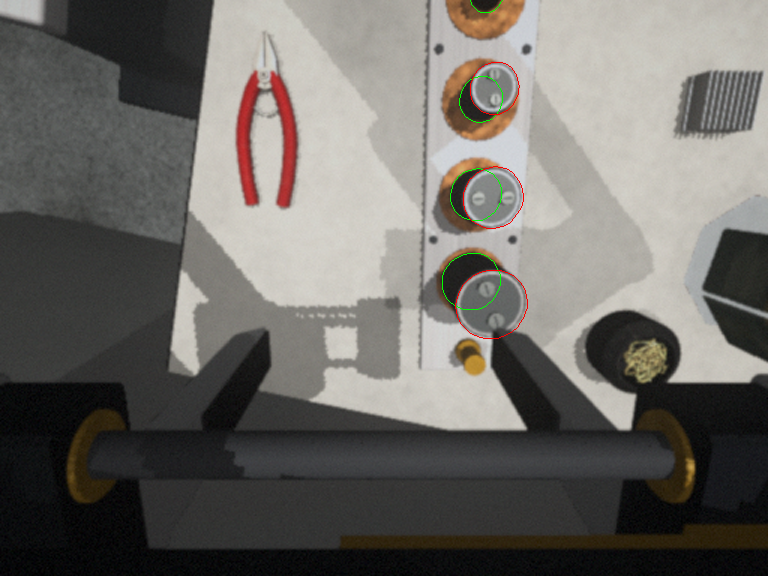

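View pics/f37.png

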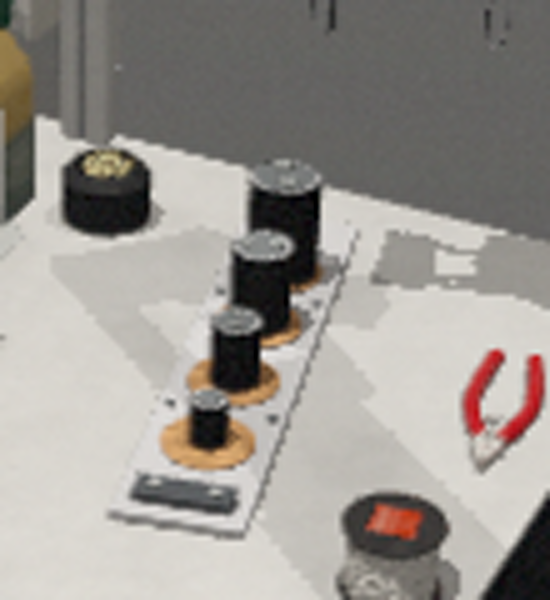

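View pics/f38.png

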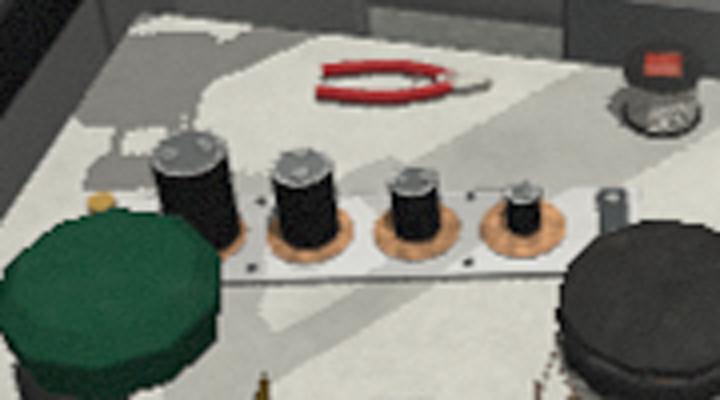

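Run:
```python
from cell import manip
print(manip.finish_job())
```

```text
the job is handed in; nothing more can be done
None
```

I put the four capacitors on the discs in the order asked: 48 mm next to the brass post, then 40, 32 and 24 mm. I handed the job in at about 37 s, under the 104 s limit. There is no verdict back from the system.

**Placing:** I lifted, carried and set down each capacitor separately. Before releasing, I checked its position over the disc in the wrist camera. Each one was within about 1–2 mm of the disc's centre. The highest force in the readings after each call was about 6 N, as the capacitors touched down.

**Last checks:** The scene and side pictures, with the gripper raised clear, show all four upright and in the right order. The wrist picture agrees for the three larger ones. The 24 mm one lay mostly outside that last wrist view, so its centring rests on the picture just before release and on the other two cameras.

**What disagreed:**
- **Cameras:** the scene and side cameras differed by about 6 mm in y. I relied on the wrist camera, whose fingertip positions matched the robot's own to within 1 mm.
- **Networks:** the trained networks reported several things wrongly or not at all. I found the capacitors and discs with my own fits instead.

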